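# Stow the check weights, shut the well and level the parcel scale

### The job

Get the parcel scale ready: put every check weight lying on the desk down inside the scale's weight well, then fit the well's cover by hooking its lip under the ledge at the low edge and swinging the top edge shut until the catch snaps over it. Once the cover is shut, turn the two levelling screws until the deck is level both ways (both gauge needles on their marks), and only then set the parcel flat on the middle of the deck. Leave the mug, stapler and tape dispenser alone.

Things in the scene. Friction and masses are not known exactly. Their poses are not given: they have to be found in the camera images.
- scale: Parcel scale fixed to the desk, grey housing about 270 x 310 mm, turned a little about the vertical. Origin on the desk under its middle; x from its front (side with the two screws) to its back, y left, z up. Right half: weight well; left half: steel deck; behind the deck a 46 mm high gauge panel.
- well_in (a point): Centre of the flat floor of the weight well, 8 mm above the desk; axes as the scale's. The well is a pit 103 mm (x) by 106 mm (y) inside; its rim slopes, 66 mm above the desk at the front, 88 mm at the back; at the back the catch stands up to 112 mm above the desk.
- seat: Frame of the cover's seat, fixed to the scale: x rises to the scale's back at 0.21 rad from level, y left, z square to the seat. Origin: middle of the inner corner of the pocket at the low front edge. In mm: seat surface z = 0; pocket's back wall x = 0; well mouth open x 12 to 118, y +-53; cheeks 6 high at y = +-61; end stop 6 high at x = 129.5.
- ledge (a point): Middle of the upper rear edge of the ledge, at (8, 0, 16) mm in the seat's frame, axes as the seat's. The ledge runs the full width at the low front edge, over x from -8 to 8 mm of the seat's frame; it is 5 mm thick, its underside 11 mm above the seat surface: the pocket for the cover's lip.
- catch (a joint): Sprung steel roller at the top end of the seat, 16 mm across, 36 mm long in y, axis at x = 131.6, z = 11.2 mm of the seat's frame. Value in m: 0 sprung forward (also when the cover is shut under it), up to 0.008 pushed back. Preload 1.5 N, 250 N/m. The cover's top edge, pressed down with about 5 to 12 N, snaps under it.
- cover_rib (a point): Centre of the grip rib of the loose grey cover (0.09 to 0.16 kg), rib up on the desk to the scale's right at the start. Rib, black: 12 mm thick (x), 50 long (y), 28 high (z). x points from the lip to the top edge, z out of the outer face. From here in mm: plate x -63 to 51, y +-57, z -19 (underside) to -14; lip (narrower tongue) x -75 to -61, y +-35, z -19 to -15.
- cover: The same cover; origin on its underside, 12 mm from the rib's centre towards the lip; same axes. Shut, its axes match the seat's, lip under the ledge, and the rib's centre is at about (76, 0, 19) mm in the seat's frame. Too long to lay in flat: the lip goes under the ledge with the top edge raised about 20 degrees from the seat, then the top swings down.
- deck_pitch (a joint): Tilt of the deck and its carrier about a hinge along the scale's y axis, 24 mm above the desk, through both screws; rad: 0 = level, positive = back edge low. Grows by 0.05 rad per rad that the LEFT screw turns clockwise seen from above. Shown by the left gauge.
- deck_roll (a joint): Tilt of the deck sideways, about its carrier's x axis, rad: 0 = level, positive = left edge high. Grows by 0.05 rad per rad that the RIGHT screw turns clockwise seen from above. Shown by the right gauge.
- deck_top (a point): Centre of the upper face of the steel deck, a plate 150 x 146 mm, 6 mm thick, 66 mm above the desk when level (up to 15 mm more at the start); this frame tilts with the deck.
- gauge_l (a point): Centre of the left gauge: a white dial, 40 mm across, on the panel behind the deck, with a red needle that points along the scale's +x at the dial's black mark when deck_pitch is 0; it turns counter-clockwise (from above) by 8 x the tilt.
- gauge_r (a point): Centre of the right gauge, a like dial between the two screws, for deck_roll. Its needle points along +x at the black mark when deck_roll is 0.
- parcel_c (a point): Centre of the parcel, a taped cardboard carton 90 (x) x 60 (y) x 45 (z) mm, 0.2 to 0.4 kg, on the desk to the scale's right at the start.
- parcel: The same parcel; origin at the centre of its underside.
- mug: White mug beyond the scale, to be left alone. Origin under its middle.
- stapler: Stapler beyond the scale, to be left alone. Origin under its middle.
- tape: Tape dispenser beyond the scale, to be left alone. Origin under its middle.
- screw_l_grip (a point): Left levelling screw on the scale's front apron, at (-130, 124) mm in its x, y: a black disc 38 mm across with an upright wing 36 mm long (this point's x), 10 thick (y), from 34 to 60 mm above the desk. This point: on the vertical turning axis, 50 mm above the desk. Turns against 0.08 N m, stays where left. Drives deck_pitch.
- screw_r_grip (a point): Right levelling screw on the scale's front apron, at (-130, 26) mm in its x, y: a black disc 38 mm across with an upright wing 36 mm long (this point's x), 10 thick (y), from 34 to 60 mm above the desk. This point: on the vertical turning axis, 50 mm above the desk. Turns against 0.04 N m, stays where left. Drives deck_roll. Leans with deck_pitch.
- w0_c (a point): A check weight (0.2 kg, dark steel; two to four are there, None if absent): block 38 (x) x 26 (y) x 24 (z) mm with a grip rib on top, 28 (x) x 12 (y) x 26 (z) mm; 50 mm high over all. This point is 25 mm over its foot. Starts upright on the desk to the scale's left.
- w1_c (a point): A check weight (0.2 kg, dark steel; two to four are there, None if absent): block 38 (x) x 26 (y) x 24 (z) mm with a grip rib on top, 28 (x) x 12 (y) x 26 (z) mm; 50 mm high over all. This point is 25 mm over its foot. Starts upright on the desk to the scale's left.
- w2_c (a point): A check weight (0.2 kg, dark steel; two to four are there, None if absent): block 38 (x) x 26 (y) x 24 (z) mm with a grip rib on top, 28 (x) x 12 (y) x 26 (z) mm; 50 mm high over all. This point is 25 mm over its foot. Starts upright on the desk to the scale's left.
- w3_c (a point): A check weight (0.2 kg, dark steel; two to four are there, None if absent): block 38 (x) x 26 (y) x 24 (z) mm with a grip rib on top, 28 (x) x 12 (y) x 26 (z) mm; 50 mm high over all. This point is 25 mm over its foot. Starts upright on the desk to the scale's left.
Not all that is in view belongs to the job. There is more than one size of the cover; the job needs the smaller. Leave any pink look-alike of the part that bears w2_c alone.

How it is judged:
By the outcome, as a careful person would: the job done as asked, in the order asked, and still so for the second after the job is handed in, with the robot touching nothing.
Of w0, w1, w2, w3 only 2 to 4 are there at a start; the rules pass over those that are not, and their reading is None.
At some moment in a run one of w0, w1, w2, w3, parcel may be knocked a few centimetres aside while the robot is not near it.
Once in a run the grip may slacken for a moment while it holds something.
It also fails if it takes over 210 s, if anything falls off the work surface, if the arm or the gripper's body presses on something with over 40 N, if the wrist force passes 120 N, or if a joint passes its speed limit or range.

### The arm

A 6-joint arm with a two-finger parallel gripper is mounted at the origin on the work surface. World frame = base frame: x ahead of the robot, y to its left, z up, the work surface at z = 0. Lengths are in m, angles in rad, forces in N, time in s.
With the tool pointing down it reaches from about 0.35 to 0.775 m from the base axis. Payload 7.3 kg.
Tool frame: the origin (TCP) lies at the very end of the fingers, on their centre line; the grasp point (between the pads) lies 19 mm behind it; z points along the fingers, y is the line along which they close (so a half turn about z gives the same grasp; the last joint's range is limited). The gripper opens to 92 mm and grips with 3 to 60 N. Pads are 19 mm wide; open, the fingers measure 130 mm over their backs; the gripper's body (75 mm by 190 mm) begins 47 mm behind the grasp point.
Start: joints at [-1.448, 0.342, 1.524, -0, 1.275, -0.146], TCP at [0.139, -0.506, 0.227] pointing down, gripper open.
Joint ranges: [-2.53, 2.53], [-0.77, 2.02], [0.04, 2.7], [-1, 4.14], [0.28, 2.66], [-3.11, 3.11]. Speed limits (rad/s): [2.57, 2.57, 3.14, 3.14, 3.14, 3.14].

### API

Orientations are given as [roll, pitch, yaw] about the fixed x, y, z axes, in that order (R = Rz(yaw) Ry(pitch) Rx(roll)).
In Python, from cell import robot gives the robot as it stands. The module is installed in compiled form; this text tells all that it offers.
- The arm moves only by the tool arm_command, never from a script. Its argument "moves" is a list of rows, each a list of 3 entries, a list of its own where there are three numbers: the shift along the tool's x, y, z in m, then the turn, a rotation vector about the tool's x, y, z in rad, then the finger opening in m, from 0 to 0.0918. In form: [[[dx, dy, dz], [ax, ay, az], claw], ...]. A call has exactly 5 rows; each row is the pose to reach, as a shift and turn from the pose commanded when the call began, along the tool's axes at that moment; what a row does not reach only later rows make up. A row lasts 1/10 s, in which the tool goes at most 50 mm and 8.59 degrees, less where a joint would pass 70% of its speed; a pose out of reach is approached as far as the arm can. A call with a gripper value outside its range is refused whole. The fingers move at their own pace and stop on an object; "squeeze" is the grip in N (left out, the last holds). Time passes only in rows, so rows that repeat a pose let the fingers close, or fill a call up. It gives the time, the measured TCP pose, the force, the opening and the grip force at its end, in the units of the state.
- robot.observe(): the state, without advancing time (a new reading comes with each control period).
- robot.read_camera(name): name is "scene" or "top" or "wrist"; returns the picture (384x512x3 uint8, red, green, blue); there is no depth.
- robot.camera_model(name): a dict with "fx", "fy", "cx", "cy" (pixels), "R" (3x3) and "t" (3): a world point X has camera coordinates R X + t. Camera axes: x right, y down, z forward; pixel columns grow to the right and rows downward; lengths in m; the calibration is good to about 2 mm. A picture is of the moment at which its call begins: read the wrist's pose just before it. camera_model takes no time and is no camera call; for the wrist camera it gives the pose at the moment of the call.
- robot.hand_in(): hands the job in; it is judged then, once.
The state is a dict: "time": time; "qpos": joint angles; "qvel": joint speeds; "joint_efforts": joint torques, N m; "tool_pos": TCP position; "tool_rot": TCP orientation; "contact_force": force on the tool from outside, world axes, zero at the start; "torque": the same for the moment, N m; "opening": finger opening in m; "grip_force": force on a finger pad.
Only numpy, scipy, OpenCV 4.12 (cv2) and the standard library are available. Lean on these libraries where they do the work, as an engineer would, in place of code of your own. Each camera call takes 0.05 s, during which the arm holds its last target. There are 200 camera calls.

## Working session

There is one attempt and no reset: what is moved stays moved. The work goes in short steps, Python scripts to look and compute and a tool call to move; the robot and the scene stay as the last step left them, time stands still between calls to the robot, and variables do not carry over. Pictures are saved under pics/ and viewed, at most 14 in all, crops included, and the job is handed in when it is done.

Besides the shell and the picture viewer there is one more tool, called after "Call:" by a JSON object that holds its "api" and its "payload", one argument or row to a line. arm_command: Moves the arm, as the interface text tells. Its arguments: {"type":"object","properties":{"moves":{"type":"array"},"squeeze":{"type":"number"}},"required":["moves"]}

```bash
mkdir -p pics; cat > h.py <<'E'
import numpy as np, cv2
from cell import robot
from scipy.spatial.transform import Rotation as Ro
def snap(name,f,crop=None,scale=1):
    m=robot.camera_model(name); im=robot.read_camera(name)
    cv2.imwrite('pics/'+f+'_raw.png',im[:,:,::-1]); np.save('pics/'+f+'.npy',m,allow_pickle=True)
    if crop: im=im[crop[1]:crop[3],crop[0]:crop[2]]
    im=cv2.resize(im,None,fx=scale,fy=scale,interpolation=cv2.INTER_CUBIC)
    cv2.imwrite('pics/'+f+'.png',im[:,:,::-1]); return im
def load(f): return np.load('pics/'+f+'.npy',allow_pickle=True).item()
def w(m,u,v,z):
    "pixel -> world at height z"
    d=m['R'].T@np.array([(u-m['cx'])/m['fx'],(v-m['cy'])/m['fy'],1]); c=-m['R'].T@m['t']
    return c+d*(z-c[2])/d[2]
def px(m,X):
    p=m['R']@np.asarray(X,float)+m['t']; return np.array([m['fx']*p[0]/p[2]+m['cx'],m['fy']*p[1]/p[2]+m['cy']])
def rel(pos,rpy):
    "shift & rotvec from current tool to goal, in tool axes"
    s=robot.observe(); R=Ro.from_euler('xyz',s['tool_rot']); G=Ro.from_euler('xyz',rpy)
    print('d',np.round(R.inv().apply(np.array(pos)-s['tool_pos']),4),'r',np.round((R.inv()*G).as_rotvec(),4))
def st():
    s=robot.observe()
    for k in('time','qpos','tool_pos','tool_rot','contact_force','opening','grip_force'): print(k,np.round(s[k],4))
E
python3 - <<'E'
from h import *
st()
a=snap('top','top0',None,1.5);b=snap('scene','scene0',None,1.5)
for n in('top','scene','wrist'):
    m=robot.camera_model(n);print(n,m['fx'],m['cx'],m['cy'],np.round(m['R'],3).tolist(),np.round(-m['R'].T@m['t'],3))
E
```

```text
time 0.0
qpos [-1.448   0.3427  1.525  -0.      1.2754 -0.146 ]
tool_pos [ 0.1394 -0.5057  0.2261]
tool_rot [-3.1401e+00 -2.0000e-04  2.6880e-01]
contact_force [ 0.6794  0.5488 -0.5435]
opening 0.0919
grip_force 0.0
top 490.81745605945105 253.64744734095842 190.60440414958077 [[0.023, -1.0, 0.014], [-0.992, -0.025, -0.125], [0.126, -0.011, -0.992]] [0.34  0.037 1.463]
scene 467.17617908207524 256.39714216007445 188.41036939204272 [[-0.765, 0.644, -0.003], [0.44, 0.519, -0.733], [-0.47, -0.562, -0.68]] [1.093 0.679 0.899]
wrist 311.77106699476764 255.4061974007068 191.57964982463136 [[0.266, -0.964, -0.001], [-0.919, -0.254, 0.302], [-0.291, -0.079, -0.953]] [ 0.217 -0.485  0.384]
```

View pics/top0.png

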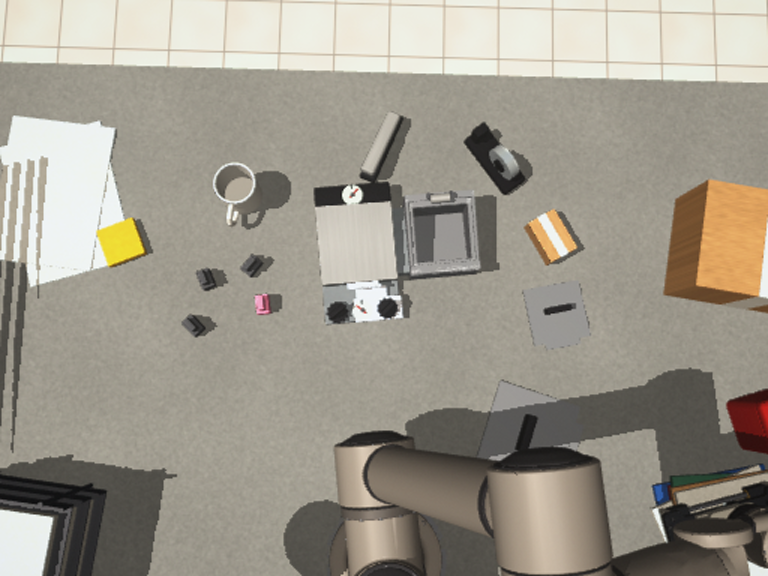

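View pics/scene0.png

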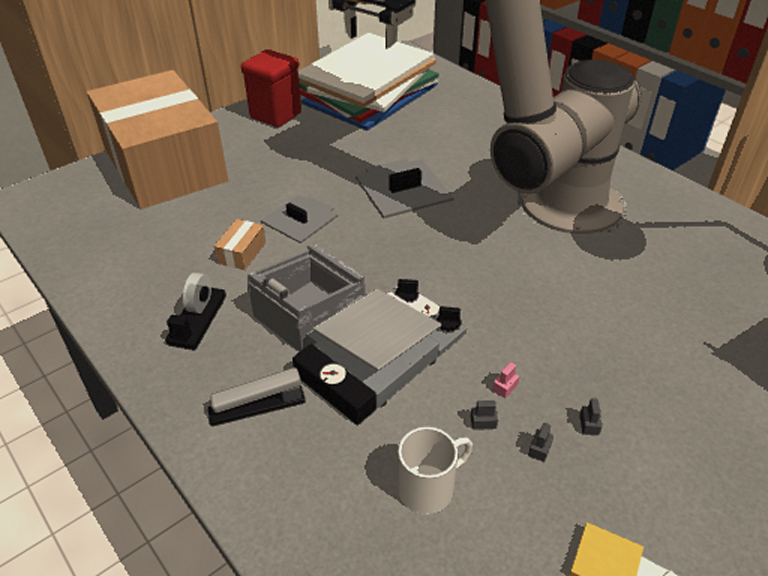

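The pictures show three dark weights (top0 px 207,279; 253,265; 195,325), plus a pink look-alike at (262,303) that I leave alone. There are two covers: (557,315) looks smaller, and (530,420) is larger and partly hidden by the arm. The parcel is at (551,237). I'll confirm on an enlarged crop.

```bash
python3 - <<'E'
import cv2
im=cv2.imread('pics/top0_raw.png')
c=im[110:305,115:400]; cv2.imwrite('pics/c1.png',cv2.resize(c,None,fx=2.8,fy=2.8,interpolation=cv2.INTER_CUBIC))
E
```

```text
(no output)
```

View pics/c1.png

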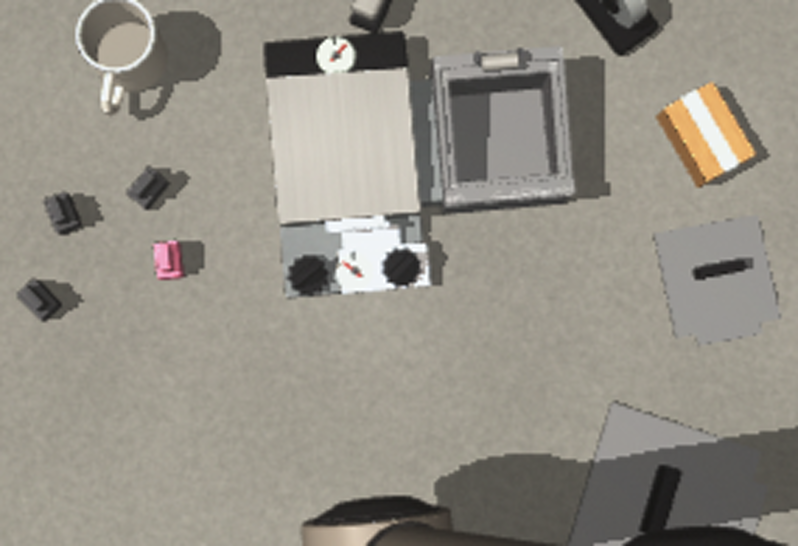

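The smaller cover is at crop (715,270): its plate is about 115 mm, its lip faces the robot, and nothing covers it. The larger one is at (660,490). Dark weights sit at (150,187), (63,213) and (42,300), and pink at (168,260) is excluded.

```bash
python3 - <<'E'
from h import *
m=load('top0')
def W(x,y,z): return np.round(w(m,115+x/2.8,110+y/2.8,z),3)
for n,x,y,z in [('sl',310,272,.055),('sr',404,267,.055),('gr',352,268,.045),('gl',335,54,.046),('wA',150,187,.05),('wB',65,210,.05),('wC',42,298,.05),
 ('rib',722,268,.033),('ribL',694,273,.033),('ribR',751,262,.033),('cTL',653,235,.005),('cTR',758,217,.005),('parcel',706,135,.045),('catch',500,61,.11),
 ('deckFL',279,223,.066),('deckFR',418,214,.066),('deckBL',268,75,.066),('deckBR',408,70,.066),('big',612,402,.005),('big2',716,436,.005),('bigr1',668,468,.033),('bigr2',652,530,.033)]: print(n,W(x,y,z))
E
```

```text
sl [0.469 0.1   0.055]
sr [0.476 0.004 0.055]
gr [0.475 0.058 0.045]
gl [0.701 0.081 0.046]
wA [0.553 0.269 0.05 ]
wB [0.527 0.356 0.05 ]
wC [0.436 0.374 0.05 ]
rib [ 0.485 -0.33   0.033]
ribL [ 0.479 -0.3    0.033]
ribR [ 0.492 -0.36   0.033]
cTL [ 0.522 -0.263  0.005]
cTR [ 0.544 -0.376  0.005]
parcel [ 0.624 -0.311  0.045]
catch [ 0.682 -0.087  0.11 ]
deckFL [0.517 0.133 0.066]
deckFR [ 0.53  -0.009  0.066]
deckBL [0.671 0.15  0.066]
deckBR [0.681 0.005 0.066]
big [ 0.343 -0.22   0.005]
big2 [ 0.31  -0.329  0.005]
bigr1 [ 0.277 -0.273  0.033]
bigr2 [ 0.214 -0.256  0.033]
```

```bash
python3 -c "
from h import *
rel([.50,-.16,.28],[np.pi,0,.07])"
```

```text
d [ 0.4395 -0.2377 -0.0535] r [-1.400e-03 -1.000e-04  1.988e-01]
```

Call:
{"api": "arm_command", "payload": {
  "moves": [
    [[0.044,-0.024,-0.005],[0,0,0],0.09],
    [[0.088,-0.048,-0.011],[0,0,0],0.09],
    [[0.132,-0.072,-0.016],[0,0,0],0.09],
    [[0.176,-0.095,-0.022],[0,0,0],0.09],
    [[0.22,-0.119,-0.027],[0,0,0],0.09]
  ]
}}

```text
time: 0.6
tool_pos: [0.3198, -0.3325, 0.2537]
tool_rot: [-3.142, -0.0, 0.268]
contact_force: [0.8, -0.0, 0.9]
opening: 0.0903
grip_force: 0.0
```

Call:
{"api": "arm_command", "payload": {
  "moves": [
    [[0.044,-0.024,-0.005],[0,0,0.06],0.09],
    [[0.088,-0.048,-0.011],[0,0,0.12],0.09],
    [[0.132,-0.072,-0.016],[0,0,0.2],0.09],
    [[0.176,-0.095,-0.022],[0,0,0.2],0.09],
    [[0.22,-0.119,-0.027],[0,0,0.2],0.09]
  ]
}}

```text
time: 1.1
tool_pos: [0.4993, -0.1603, 0.2805]
tool_rot: [3.141, 0.0, 0.069]
contact_force: [-0.0, -1.1, 0.6]
opening: 0.0901
grip_force: 0.0
```

```bash
python3 - <<'E'
from h import *
st(); snap('wrist','wr1',None,1.56); st(); rel([.46,.30,.28],[np.pi,0,.07])
E
```

```text
time 1.1
qpos [-4.5670e-01  3.0450e-01  1.4287e+00 -2.0000e-04  1.4086e+00  1.0453e+00]
tool_pos [ 0.4993 -0.1603  0.2805]
tool_rot [3.1415e+00 2.0000e-04 6.8800e-02]
contact_force [-0.0155 -1.1362  0.5766]
opening 0.0901
grip_force 0.0
time 1.15
qpos [-0.4468  0.3075  1.4231  0.0045  1.4087  1.05  ]
tool_pos [ 0.5038 -0.1551  0.281 ]
tool_rot [-3.1389 -0.0043  0.0733]
contact_force [0.6847 4.2457 0.2654]
opening 0.0899
grip_force 0.0
d [-0.0104 -0.4571  0.0022] r [-0.0027 -0.0043  0.0033]
```

View pics/wr1.png

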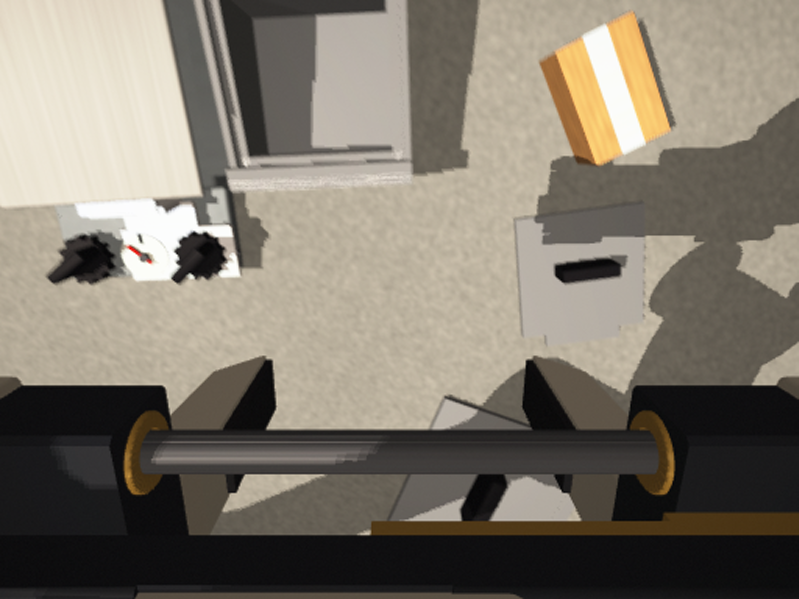

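The wrist view shows the scale, the parcel and the small cover clear, with its rib at about (588,270) and its lip toward the robot. Next I view the weights.

Call:
{"api": "arm_command", "payload": {
  "moves": [
    [[-0.007,-0.047,0.0],[0,0,0],0.09],
    [[-0.014,-0.094,0.0],[0,0,0],0.09],
    [[-0.021,-0.141,0.0],[0,0,0],0.09],
    [[-0.028,-0.188,0.0],[0,0,0],0.09],
    [[-0.035,-0.235,0.0],[0,0,0],0.09]
  ]
}}

```text
time: 1.65
tool_pos: [0.4461, 0.0716, 0.2801]
tool_rot: [-3.142, 0.001, 0.068]
contact_force: [0.8, 0.1, -0.4]
opening: 0.0898
grip_force: 0.0
```

Call:
{"api": "arm_command", "payload": {
  "moves": [
    [[-0.009,-0.06,0.01],[0,0,0],0.09],
    [[-0.018,-0.118,0.02],[0,0,0],0.09],
    [[-0.027,-0.177,0.03],[0,0,0],0.09],
    [[-0.035,-0.235,0.03],[0,0,0],0.09],
    [[-0.035,-0.235,0.03],[0,0,0],0.09]
  ]
}}

```text
time: 2.15
tool_pos: [0.3947, 0.3043, 0.2498]
tool_rot: [3.141, 0.001, 0.07]
contact_force: [1.6, -0.1, -0.1]
opening: 0.0902
grip_force: 0.0
```

Call:
{"api": "arm_command", "payload": {
  "moves": [
    [[0,0,0],[0,0,0],0.09],
    [[0,0,0],[0,0,0],0.09],
    [[0,0,0],[0,0,0],0.09],
    [[0,0,0],[0,0,0],0.09],
    [[0,0,0],[0,0,0],0.09]
  ]
}}

```text
time: 2.65
tool_pos: [0.3965, 0.301, 0.2505]
tool_rot: [3.142, -0.0, 0.067]
contact_force: [0.2, 0.2, 0.4]
opening: 0.0896
grip_force: 0.0
```

```bash
python3 - <<'E'
from h import *
st(); snap('wrist','wr2',None,1.56)
E
```

```text
time 2.65
qpos [ 4.9540e-01  2.7330e-01  1.5551e+00 -2.0000e-04  1.3129e+00  1.9994e+00]
tool_pos [0.3965 0.301  0.2505]
tool_rot [ 3.1415e+00 -3.0000e-04  6.6800e-02]
contact_force [0.1988 0.1696 0.4443]
opening 0.0896
grip_force 0.0
```

View pics/wr2.png

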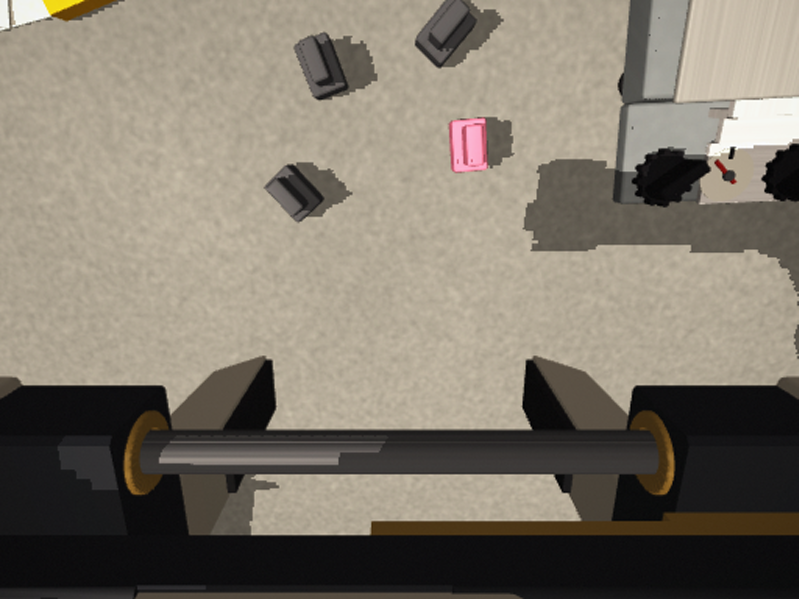

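Dark weights A (447,30), B (320,65) and C (294,192); pink at (468,145). One enlarged crop to fix the rib axes.

```bash
python3 - <<'E'
import cv2
im=cv2.imread('pics/wr2_raw.png')
cv2.imwrite('pics/c2.png',cv2.resize(im[0:145,160:330],None,fx=4,fy=4,interpolation=cv2.INTER_CUBIC))
E
```

```text
(no output)
```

View pics/c2.png

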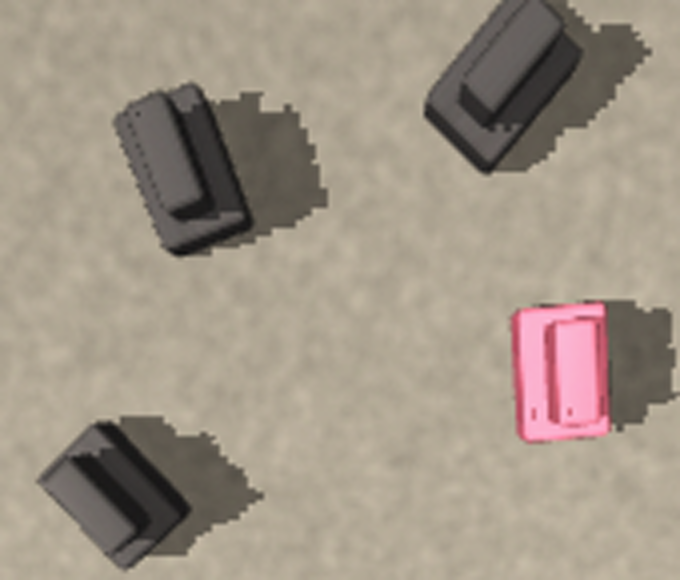

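```bash
python3 - <<'E'
from h import *
m=load('wr2')
for n,a,b in [('A',(478,99),(542,8)),('B',(149,100),(188,207)),('C',(60,468),(128,535))]:
    P=[w(m,160+x/4-.4,y/4-.4,.05) for x,y in(a,b)]; d=P[1]-P[0]
    yaw=np.arctan2(d[1],d[0]); c=(P[0]+P[1])/2
    print(n,np.round(c,4),'len',np.linalg.norm(d).round(4),'axis yaw',yaw.round(3))
m=load('top0')
E
```

```text
A [0.557  0.2782 0.05  ] len 0.026 axis yaw -0.584
B [0.5279 0.3647 0.05  ] len 0.0269 axis yaw -2.738
C [0.4372 0.3844 0.05  ] len 0.0258 axis yaw -2.308
```

```bash
python3 - <<'E'
from h import *
a=load('wr2'); b=load('wr1'); t=load('top0')
s=1.56
print('sl wr2 disc', w(a,668/s,178/s,.034), 'sl top disc', w(t,115+310/2.8,110+272/2.8,.034))
print('sl wr1', w(b,85/s,258/s,.034),'sr wr1',w(b,203/s,256/s,.034))
print('rib wr1',w(b,588/s,268/s,.033))
for P in ([.557,.278,.05],[.528,.3647,.05],[.4372,.3844,.05]): print((px(t,P)-[115,110])*2.8)
for k in (a,b): print(-k['R'].T@k['t'], k['R'].round(3).tolist())
E
```

```text
sl wr2 disc [0.46723042 0.1019955  0.034     ] sl top disc [0.47042477 0.1013844  0.034     ]
sl wr1 [0.47018382 0.10341717 0.034     ] sr wr1 [0.47882058 0.0033163  0.034     ]
rib wr1 [ 0.49070474 -0.32519923  0.033     ]
[141.57891424 183.35715665]
[ 56.32655962 208.97647672]
[ 32.3625638 296.1706225]
[0.47713792 0.30544284 0.40878903] [[0.067, -0.998, 0.001], [-0.951, -0.064, 0.301], [-0.301, -0.021, -0.953]]
[ 0.57998409 -0.15569526  0.43870873] [[0.069, -0.998, 0.001], [-0.951, -0.065, 0.302], [-0.301, -0.022, -0.953]]
```

Call:
{"api": "arm_command", "payload": {
  "moves": [
    [[0.04,0.008,0.03],[0,0,0.13],0.045],
    [[0.08,0.017,0.06],[0,0,0.26],0.045],
    [[0.12,0.025,0.1],[0,0,0.39],0.045],
    [[0.158,0.034,0.14],[0,0,0.52],0.045],
    [[0.158,0.034,0.145],[0,0,0.651],0.045]
  ]
}}

```text
time: 3.2
tool_pos: [0.5577, 0.2765, 0.1012]
tool_rot: [3.138, 0.002, -0.591]
contact_force: [-1.1, 0.2, -1.3]
opening: 0.0546
grip_force: 0.0
```

Call:
{"api": "arm_command", "payload": {
  "moves": [
    [[0,0,0],[0,0,0],0.045],
    [[0,0,0],[0,0,0],0.045],
    [[0,0,0],[0,0,0],0.045],
    [[0,0,0],[0,0,0],0.045],
    [[0,0,0],[0,0,0],0.045]
  ]
}}

```text
time: 3.7
tool_pos: [0.5559, 0.2795, 0.1068]
tool_rot: [-3.14, -0.001, -0.581]
contact_force: [-0.3, -0.5, -0.2]
opening: 0.0451
grip_force: 0.0
```

```bash
python3 - <<'E'
from h import *
st(); rel([.557,.2782,.028],[np.pi,0,-.584])
im=snap('wrist','wr3',(120,120,400,300),2.8)
m=load('wr3')
for P in ([.557,.2782,.05],[.557+.0117,.2782-.0077,.05],[.557-.0117,.2782+.0077,.05]): print(((px(m,P)-[120,120])*2.8).round())
E
```

```text
time 3.7
qpos [ 3.4270e-01  6.2510e-01  1.4003e+00 -1.0000e-04  1.1140e+00  2.4941e+00]
tool_pos [0.5559 0.2795 0.1068]
tool_rot [-3.1399e+00 -1.3000e-03 -5.8060e-01]
contact_force [-0.2986 -0.5235 -0.1948]
opening 0.0451
grip_force 0.0
d [0.0015 0.0006 0.0788] r [-0.0017 -0.0013  0.0034]
[375. 245.]
[375. 194.]
[375. 294.]
```

View pics/wr3.png

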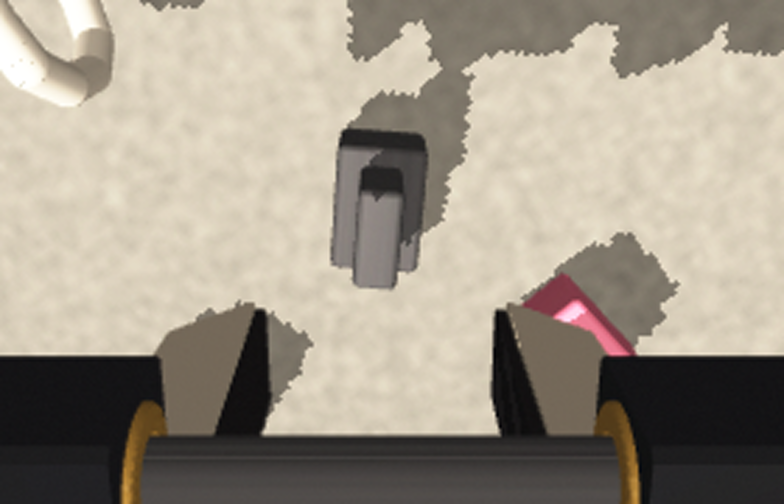

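```bash
python3 - <<'E'
from h import *
m=load('wr3'); m2=load('top0')
for z in (.03,.05,.07,.09): print(z,w(m,120+60/2.8,120+95/2.8,z).round(3), w(m,120+105/2.8,120+60/2.8,z).round(3))
print('mug rim top cam', [w(m2,115+x/2.8,110+y/2.8,.09).round(3) for x,y in((77,35),(155,35),(115,65),(105,108))])
yw=-.581;c=np.array([.557,.278]);X=np.array([np.cos(yw),np.sin(yw)]);Y=np.array([np.sin(yw),-np.cos(yw)])
print([ (c+a*X+b*Y).round(3) for a in(-.0375,.0375) for b in(-.095,.095)])
E
```

```text
0.03 [0.634 0.33  0.03 ] [0.635 0.314 0.03 ]
0.05 [0.633 0.322 0.05 ] [0.634 0.307 0.05 ]
0.07 [0.632 0.314 0.07 ] [0.633 0.3   0.07 ]
0.09 [0.631 0.306 0.09 ] [0.632 0.294 0.09 ]
mug rim top cam [array([0.702, 0.344, 0.09 ]), array([0.705, 0.264, 0.09 ]), array([0.672, 0.304, 0.09 ]), array([0.627, 0.312, 0.09 ])]
[array([0.578, 0.378]), array([0.474, 0.219]), array([0.64 , 0.337]), array([0.536, 0.178])]
```

The rib top is at (378,240), within about 1 mm of the prediction. I'll lower and grip; the mug handle stays clear.

Call:
{"api": "arm_command", "payload": {
  "moves": [
    [[0.002,0,0.03],[0,0,-0.02],0.045],
    [[0.002,0,0.06],[0,0,-0.02],0.045],
    [[0.002,0,0.077],[0,0,-0.02],0.045],
    [[0.002,0,0.077],[0,0,-0.02],0.045],
    [[0.002,0,0.077],[0,0,-0.02],0.005]
  ],
  "squeeze": 35
}}

```text
time: 4.25
tool_pos: [0.5579, 0.2781, 0.029]
tool_rot: [-3.141, -0.0, -0.562]
contact_force: [0.4, 0.5, 0.7]
opening: 0.0404
grip_force: 0.0
```

Call:
{"api": "arm_command", "payload": {
  "moves": [
    [[0,0,0],[0,0,0],0.005],
    [[0,0,0],[0,0,0],0.005],
    [[0,0,0],[0,0,0],0.005],
    [[0,0,0],[0,0,0],0.005],
    [[0,0,0],[0,0,0],0.005]
  ],
  "squeeze": 35
}}

```text
time: 4.75
tool_pos: [0.558, 0.278, 0.0291]
tool_rot: [-3.141, -0.001, -0.562]
contact_force: [-1.5, -0.9, 4.6]
opening: 0.0117
grip_force: 35.0
```

```bash
python3 - <<'E'
from h import *
st(); rel([.47,-.06,.20],[np.pi,0,.075])
E
```

```text
time 4.75
qpos [ 0.3394  0.721   1.4609 -0.      0.9584  2.4724]
tool_pos [0.558  0.278  0.0291]
tool_rot [-3.1406e+00 -8.0000e-04 -5.6220e-01]
contact_force [-1.5386 -0.9225  4.5654]
opening 0.0117
grip_force 34.9606
d [ 0.1058  0.3328 -0.1711] r [-0.0007 -0.0011 -0.6372]
```

Call:
{"api": "arm_command", "payload": {
  "moves": [
    [[0,0,-0.05],[0,0,0],0.005],
    [[0,0,-0.1],[0,0,0],0.005],
    [[0.01,0.025,-0.14],[0,0,0],0.005],
    [[0.02,0.06,-0.17],[0,0,0],0.005],
    [[0.03,0.1,-0.17],[0,0,0],0.005]
  ]
}}

```text
time: 5.25
tool_pos: [0.5316, 0.1771, 0.2028]
tool_rot: [-3.136, -0.007, -0.561]
contact_force: [0.5, -0.6, -1.7]
opening: 0.012
grip_force: 35.0
```

Call:
{"api": "arm_command", "payload": {
  "moves": [
    [[0.015,0.046,0],[0,0,-0.13],0.005],
    [[0.03,0.092,0],[0,0,-0.26],0.005],
    [[0.045,0.138,0],[0,0,-0.39],0.005],
    [[0.06,0.185,0],[0,0,-0.51],0.005],
    [[0.076,0.233,0],[0,0,-0.637],0.005]
  ]
}}

```text
time: 5.75
tool_pos: [0.4701, -0.0566, 0.1982]
tool_rot: [3.142, 0.001, 0.071]
contact_force: [1.8, 0.4, -2.2]
opening: 0.0118
grip_force: 35.0
```

Call:
{"api": "arm_command", "payload": {
  "moves": [
    [[0,0,0],[0,0,0],0.005],
    [[0,0,0],[0,0,0],0.005],
    [[0,0,0],[0,0,0],0.005],
    [[0,0,0],[0,0,0],0.005],
    [[0,0,0],[0,0,0],0.005]
  ]
}}

```text
time: 6.25
tool_pos: [0.4715, -0.0537, 0.1983]
tool_rot: [-3.141, 0.0, 0.068]
contact_force: [0.1, 0.8, -2.2]
opening: 0.012
grip_force: 35.0
```

```bash
python3 - <<'E'
from h import *
st(); im=snap('wrist','wr4',(0,0,512,260),1.56); snap('top','top1')
E
```

```text
time 6.25
qpos [-0.2752  0.2773  1.7019  0.      1.1627  1.228 ]
tool_pos [ 0.4715 -0.0537  0.1983]
tool_rot [-3.1415e+00  2.0000e-04  6.7600e-02]
contact_force [ 0.1197  0.801  -2.2065]
opening 0.012
grip_force 34.9548
```

View pics/wr4.png

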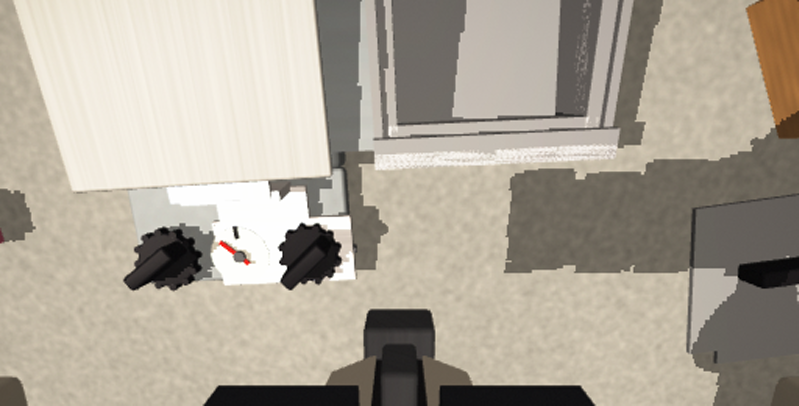

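The weight is held. I shift forward and up to see the whole well square-on.

Call:
{"api": "arm_command", "payload": {
  "moves": [
    [[0.03,0.02,-0.03],[0,0,0],0.005],
    [[0.056,0.04,-0.062],[0,0,0],0.005],
    [[0.056,0.04,-0.062],[0,0,0],0.005],
    [[0.056,0.04,-0.062],[0,0,0],0.005],
    [[0.056,0.04,-0.062],[0,0,0],0.005]
  ]
}}

```text
time: 6.85
tool_pos: [0.5287, -0.0903, 0.2591]
tool_rot: [-3.14, 0.003, 0.066]
contact_force: [-0.8, 0.1, -2.5]
opening: 0.0117
grip_force: 35.0
```

```bash
python3 - <<'E'
from h import *
st(); im=snap('wrist','wr5',(110,0,370,195),3.05)
E
```

```text
time 6.85
qpos [-0.3122  0.3417  1.4337  0.      1.3693  1.1923]
tool_pos [ 0.5287 -0.0903  0.2591]
tool_rot [-3.1404e+00  2.8000e-03  6.6400e-02]
contact_force [-0.7575  0.0711 -2.5045]
opening 0.0117
grip_force 34.9547
```

View pics/wr5.png

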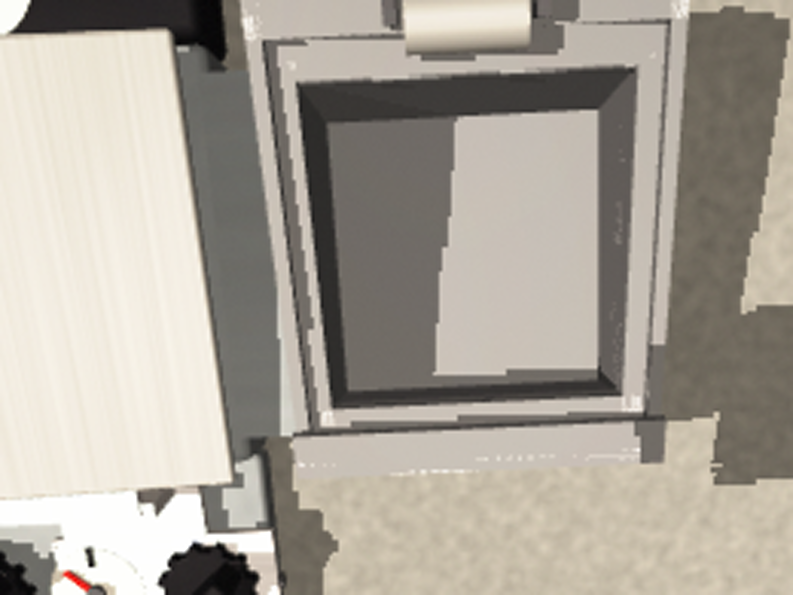

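```bash
cat > fit.py <<'E'
from h import *
from scipy.optimize import least_squares
m=load('wr5'); U=lambda x,y:np.array([110+x/3.05-.3,y/3.05-.3])
S=Ro.from_euler('y',-.21).as_matrix()
def seat(p,q):  # p: x,y,yaw,z0
    return np.array([p[0],p[1],p[3]])+Ro.from_euler('z',p[2]).as_matrix()@(S@np.array(q))
def fl(p,q): return np.array([p[0],p[1],0])+Ro.from_euler('z',p[2]).as_matrix()@np.array(q)
M=[((.118,.053,0),(298,85)),((.118,-.053,0),(635,68)),((.012,-.053,0),(622,392)),((.012,.053,0),(333,407))]
L=[((.008,0,.016),(468,430))]
F=[(1,1,(327,123)),(1,-1,(598,110)),(-1,-1,(600,372)),(-1,1,(347,390))]
def res(p):
    r=[px(m,seat(p,q))-U(*c) for q,c in M]
    xc=.0636
    r+=[px(m,fl(p,(xc+a*.0515,b*.053,.008)))-U(*c) for a,b,c in F]
    r+=[[0,(px(m,seat(p,q))-U(*c))[1]] for q,c in L]
    return np.ravel(r)
if __name__=='__main__':
    s=least_squares(res,[.55,-.09,.07,.0635]); print(s.x.round(4)); print(res(s.x).reshape(-1,2).round(1).tolist())
    p=s.x; print('well',fl(p,(.0636,0,.008)).round(4),'roller',(seat(p,(.1316,0,.0112))).round(4), 'roller px',((px(m,seat(p,(.1316,0,.0192)))-[110,0])*3.05).round())
E
python3 fit.py
```

```text
[ 0.5571 -0.1022  0.1174  0.0593]
[[0.0, -0.1], [0.1, -0.8], [-0.3, 0.3], [0.4, 0.3], [-0.1, 0.3], [0.0, -0.4], [-0.5, 1.9], [0.4, 0.3], [0.0, -1.3]]
well [ 0.6203 -0.0947  0.008 ] roller [ 0.6826 -0.0874  0.0977] roller px [465.  23.]
```

The fit residual is under 1 px for most points and the roller prediction matches, so the scale yaw is 0.117 and the well centre is (0.620, −0.095). Placing weight A in the front-left of the well.

Call:
{"api": "arm_command", "payload": {
  "moves": [
    [[0.03,-0.004,0.03],[0,0,-0.05],0.005],
    [[0.062,-0.008,0.06],[0,0,-0.05],0.005],
    [[0.062,-0.008,0.1],[0,0,-0.05],0.005],
    [[0.062,-0.008,0.13],[0,0,-0.05],0.005],
    [[0.062,-0.008,0.13],[0,0,-0.05],0.005]
  ]
}}

```text
time: 7.4
tool_pos: [0.5873, -0.0776, 0.125]
tool_rot: [-3.137, 0.011, 0.117]
contact_force: [-0.1, -0.1, -2.5]
opening: 0.0117
grip_force: 35.0
```

Call:
{"api": "arm_command", "payload": {
  "moves": [
    [[0,0,0.03],[0,0,0],0.005],
    [[0,0,0.06],[0,0,0],0.005],
    [[0,0,0.08],[0,0,0],0.005],
    [[0,0,0.088],[0,0,0],0.005],
    [[0,0,0.09],[0,0,0],0.005]
  ]
}}

```text
time: 7.9
tool_pos: [0.5913, -0.0791, 0.0409]
tool_rot: [3.141, -0.0, 0.116]
contact_force: [-0.0, 0.4, -2.1]
opening: 0.0117
grip_force: 35.0
```

```bash
python3 -c "
from h import *
st(); rel([.5902,-.0781,.037],[np.pi,0,.117])"
```

```text
time 7.9
qpos [-2.6130e-01  6.6620e-01  1.5368e+00 -1.0000e-04  9.3840e-01  1.1936e+00]
tool_pos [ 0.5913 -0.0791  0.0409]
tool_rot [ 3.1415e+00 -2.0000e-04  1.1600e-01]
contact_force [-0.0076  0.3818 -2.1186]
opening 0.0117
grip_force 34.9548
d [-0.001  -0.0011  0.0039] r [ 0.0001 -0.0002 -0.001 ]
```

Call:
{"api": "arm_command", "payload": {
  "moves": [
    [[0,0,0.002],[0,0,0],0.005],
    [[0,0,0.003],[0,0,0],0.005],
    [[0,0,0.003],[0,0,0],0.022],
    [[0,0,0.003],[0,0,0],0.022],
    [[0,0,0.003],[0,0,0],0.022]
  ]
}}

```text
time: 8.4
tool_pos: [0.5916, -0.0792, 0.0381]
tool_rot: [3.141, -0.001, 0.116]
contact_force: [0.2, 0.4, -0.9]
opening: 0.0218
grip_force: 0.0
```

Call:
{"api": "arm_command", "payload": {
  "moves": [
    [[0,0,-0.01],[0,0,0],0.022],
    [[0,0,-0.04],[0,0,0],0.022],
    [[0,0,-0.09],[0,0,0],0.022],
    [[0,0,-0.14],[0,0,0],0.045],
    [[0,0,-0.16],[0,0,0],0.045]
  ]
}}

```text
time: 8.9
tool_pos: [0.5932, -0.0796, 0.2039]
tool_rot: [3.138, -0.009, 0.116]
contact_force: [1.2, 0.5, -0.2]
opening: 0.0335
grip_force: 0.0
```

Call:
{"api": "arm_command", "payload": {
  "moves": [
    [[-0.001,-0.045,0],[0,0,0],0.045],
    [[-0.002,-0.09,0],[0,0,0],0.045],
    [[-0.003,-0.135,0],[0,0,0],0.045],
    [[-0.004,-0.18,0],[0,0,0],0.045],
    [[-0.005,-0.225,0],[0,0,0],0.045]
  ]
}}

```text
time: 9.4
tool_pos: [0.5598, 0.1454, 0.1985]
tool_rot: [3.142, -0.001, 0.116]
contact_force: [1.0, -0.2, 0.5]
opening: 0.0447
grip_force: 0.0
```

Call:
{"api": "arm_command", "payload": {
  "moves": [
    [[-0.001,-0.045,0],[0,0,-0.1],0.045],
    [[-0.002,-0.09,0],[0,0,-0.2],0.045],
    [[-0.003,-0.135,0],[0,0,-0.288],0.045],
    [[-0.004,-0.18,0.02],[0,0,-0.288],0.045],
    [[-0.006,-0.223,0.06],[0,0,-0.288],0.045]
  ]
}}

```text
time: 9.9
tool_pos: [0.5304, 0.3616, 0.1463]
tool_rot: [-3.141, -0.007, 0.405]
contact_force: [0.5, -0.6, 0.1]
opening: 0.0447
grip_force: 0.0
```

Call:
{"api": "arm_command", "payload": {
  "moves": [
    [[0,0,0.03],[0,0,0],0.045],
    [[0,0,0.04],[0,0,0],0.045],
    [[0,0,0.04],[0,0,0],0.045],
    [[0,0,0.04],[0,0,0],0.045],
    [[0,0,0.04],[0,0,0],0.045]
  ]
}}

```text
time: 10.4
tool_pos: [0.531, 0.358, 0.1056]
tool_rot: [-3.141, -0.004, 0.403]
contact_force: [0.0, 1.2, 0.3]
opening: 0.0451
grip_force: 0.0
```

```bash
python3 -c "
from h import *
st(); snap('wrist','wr6');snap('top','top2'); rel([.5279,.3647,.028],[np.pi,0,.404])
d=np.array([np.cos(.404),np.sin(.404),0])*.014
m=load('wr6'); im=cv2.imread('pics/wr6_raw.png').max(2)
for k in (-.8,0,.8):
  u=px(m,np.array([.5279,.3647,.05])+k*d).round().astype(int); print(u,im[u[1],u[0]-12:u[0]+13:2])
a=cv2.imread('pics/top0_raw.png').astype(int);b=cv2.imread('pics/top2_raw.png').astype(int)
print(np.abs(a-b)[185:225,115:190].max(2).max())
"
```

```text
time 10.4
qpos [ 4.7370e-01  6.5620e-01  1.3439e+00 -2.0000e-04  1.1379e+00  1.6420e+00]
tool_pos [0.531  0.358  0.1056]
tool_rot [-3.1415 -0.0036  0.4025]
contact_force [0.015  1.1568 0.2537]
opening 0.0451
grip_force 0.0
d [-0.     -0.0072  0.0771] r [-0.0001 -0.0028 -0.0012]
[245 223] [178 179  99 101  98  94  53  53  52 109 176 179 183]
[244 209] [108 107 107 113 113 108  60  59  56  45  42  58  58]
[244 194] [107 107 107 113 112 107  59  57  57  43  56  56  59]
141
```

```bash
python3 -c "
from h import *
im=cv2.imread('pics/wr6_raw.png').max(2)
for v in range(176,246,5): print(v,im[v,206:286:2])
"
```

```text
176 [176 182 181 179 182 183 181 184 184 181 178  98 108 107 106 104 108 105
 110 108 108 112 110 104 105 110  90  66 104 102 101 101  98  96  99 186
 186 179  98  98]
181 [182 183 181 176 178 181 176 172 172 176 181 108 111 108 105 102  46  39
  39  36  35  34  47 104 102  63  59  67 103 102  99  98  94  93  90  92
  94  98 100  96]
186 [175 176 178 177 176 180 181 182 181 181 175 114 110 109 105  48  36  36
  34  34  35  33  28  57  58  59  57  51  99  96  93  95  93  94  98 102
 104 106 105 103]
191 [178 182 181 176 182 185 182 178 176 177 176 138 109 109  89 103 103  98
  53  55  54  53  41  55  57  58  57  52 101 100  99 100  98  97 100 101
 103 103 102  96]
196 [183 179 178 175 169 172 178 181 181 178 175 172 105 107 106 108 113 112
  58  59  59  56  44  49  57  59  58  53  97  96  99  97  92  95 100 101
 100 100  99  99]
201 [178 187 191 178 172 177 181 181 182 185 183 175 105 108 106 107 111 112
 107  59  58  56  44  50  56  57  57  43  92  92  92  93  94  96  98  99
  97  96  97  98]
206 [174 179 181 184 180 171 166 169 173 173 179 177 103 108 105 110 113 108
  60  60  57  5
[... 551 characters left out ...]
80 182 187
 184  95  95  98]
226 [181 177 173 173 175 174 179 178 175 172 175 182 183 181 177 178 179 176
 178 179 175 172 171 169 175 180 181 176 177 183 179 174 171 175 176 182
 185 102 100 101]
231 [ 92  91  58  25  45 185 189 188 184 181 178 177 175 176 179 181 183 179
 179 185 185 178 172 176 177 181 180 178 175 176 179 184 181 181 179 181
 176 101 101  99]
236 [ 92  75  12  12  25 183 182 181 181 181 182 181 175 174 175 175 179 181
 184 184 180 177 181 178 177 178 181 181 184 182 178 176 177 185 184 177
 175  96 101 104]
241 [ 85  12  14  10  18 186 181 175 172 173 178 181 184 185 181 180 181 178
 175 176 179 178 173 170 171 178 184 185 181 175 175 176 181 186 185 186
 172  96  98  98]
```

The rib top spans u 236–250 and v 191–224, centred at (243,208) against the predicted (244,209). B is in place, so I grip it and carry it over.

Call:
{"api": "arm_command", "payload": {
  "moves": [
    [[0,-0.007,0.03],[0,0,0],0.045],
    [[0,-0.007,0.06],[0,0,0],0.045],
    [[0,-0.007,0.077],[0,0,0],0.045],
    [[0,-0.007,0.077],[0,0,0],0.045],
    [[0,-0.007,0.077],[0,0,0],0.005]
  ]
}}

```text
time: 11.0
tool_pos: [0.5274, 0.3647, 0.0273]
tool_rot: [-3.142, -0.001, 0.404]
contact_force: [-0.0, 0.2, 0.8]
opening: 0.0409
grip_force: 0.0
```

Call:
{"api": "arm_command", "payload": {
  "moves": [
    [[0,0,0],[0,0,0],0.005],
    [[0,0,0],[0,0,0],0.005],
    [[0,0,0],[0,0,0],0.005],
    [[0,0,0],[0,0,0],0.005],
    [[0,0,0],[0,0,0],0.005]
  ]
}}

```text
time: 11.5
tool_pos: [0.527, 0.3649, 0.0269]
tool_rot: [-3.141, -0.001, 0.404]
contact_force: [-0.3, -0.3, 3.6]
opening: 0.0117
grip_force: 35.0
```

Call:
{"api": "arm_command", "payload": {
  "moves": [
    [[0,0,-0.05],[0,0,0],0.005],
    [[0,0,-0.1],[0,0,0],0.005],
    [[0,0,-0.15],[0,0,0],0.005],
    [[0,0,-0.17],[0,0,0],0.005],
    [[0,0,-0.17],[0,0,0],0.005]
  ]
}}

```text
time: 12.0
tool_pos: [0.5282, 0.3655, 0.2001]
tool_rot: [-3.141, -0.007, 0.404]
contact_force: [0.3, -0.4, -2.3]
opening: 0.0121
grip_force: 35.0
```

Call:
{"api": "arm_command", "payload": {
  "moves": [
    [[-0.013,0.047,0],[0,0,0],0.005],
    [[-0.026,0.094,0],[0,0,0],0.005],
    [[-0.039,0.141,0],[0,0,0],0.005],
    [[-0.052,0.188,0],[0,0,0],0.005],
    [[-0.064,0.235,0],[0,0,0],0.005]
  ]
}}

```text
time: 12.5
tool_pos: [0.5589, 0.1214, 0.1936]
tool_rot: [-3.14, 0.004, 0.404]
contact_force: [1.3, -0.4, -1.3]
opening: 0.0117
grip_force: 35.0
```

Call:
{"api": "arm_command", "payload": {
  "moves": [
    [[-0.013,0.047,0],[0,0,0.07],0.005],
    [[-0.026,0.094,0],[0,0,0.14],0.005],
    [[-0.039,0.141,0],[0,0,0.21],0.005],
    [[-0.052,0.188,0],[0,0,0.285],0.005],
    [[-0.064,0.235,0],[0,0,0.285],0.005]
  ]
}}

```text
time: 13.0
tool_pos: [0.5925, -0.1195, 0.1935]
tool_rot: [-3.14, 0.004, 0.117]
contact_force: [-0.1, -0.1, -2.0]
opening: 0.0115
grip_force: 35.0
```

Call:
{"api": "arm_command", "payload": {
  "moves": [
    [[0,0,0.0],[0,0,0],0.005],
    [[0,0,0.03],[0,0,0],0.005],
    [[0,0,0.06],[0,0,0],0.005],
    [[0,0,0.06],[0,0,0],0.005],
    [[0,0,0.06],[0,0,0],0.005]
  ]
}}

```text
time: 13.5
tool_pos: [0.593, -0.117, 0.1351]
tool_rot: [-3.14, 0.003, 0.119]
contact_force: [-0.5, -0.0, -1.0]
opening: 0.012
grip_force: 35.0
```

```bash
python3 -c "
from h import *
st(); rel([.5948,-.1179,.038],[np.pi,0,.117])"
```

```text
time 13.5
qpos [-0.3216  0.5683  1.4196  0.      1.157   1.1298]
tool_pos [ 0.593  -0.117   0.1351]
tool_rot [-3.1402e+00  3.0000e-03  1.1940e-01]
contact_force [-0.5396 -0.02   -1.0147]
opening 0.012
grip_force 34.993
d [0.002  0.0012 0.0971] r [-0.0014  0.003   0.0024]
```

Call:
{"api": "arm_command", "payload": {
  "moves": [
    [[0.002,0.001,0.04],[0,0,0],0.005],
    [[0.002,0.001,0.08],[0,0,0],0.005],
    [[0.002,0.001,0.092],[0,0,0],0.005],
    [[0.002,0.001,0.098],[0,0,0],0.005],
    [[0.002,0.001,0.099],[0,0,0],0.005]
  ]
}}

```text
time: 14.0
tool_pos: [0.5968, -0.1187, 0.0386]
tool_rot: [3.141, -0.002, 0.119]
contact_force: [0.4, 0.2, -1.9]
opening: 0.0116
grip_force: 35.0
```

Call:
{"api": "arm_command", "payload": {
  "moves": [
    [[0,0,0],[0,0,0],0.005],
    [[0,0,0],[0,0,0],0.022],
    [[0,0,0],[0,0,0],0.022],
    [[0,0,0],[0,0,0],0.022],
    [[0,0,-0.01],[0,0,0],0.022]
  ]
}}

```text
time: 14.5
tool_pos: [0.5951, -0.1183, 0.0469]
tool_rot: [-3.141, 0.002, 0.119]
contact_force: [0.5, 0.0, -0.9]
opening: 0.022
grip_force: 0.0
```

Call:
{"api": "arm_command", "payload": {
  "moves": [
    [[0,0,-0.02],[0,0,0],0.022],
    [[0,0,-0.07],[0,0,0],0.022],
    [[0,0,-0.12],[0,0,0],0.045],
    [[0,0,-0.155],[0,0,0],0.045],
    [[0,0,-0.155],[0,0,0],0.045]
  ]
}}

```text
time: 15.0
tool_pos: [0.5986, -0.1194, 0.2097]
tool_rot: [3.136, -0.011, 0.119]
contact_force: [0.5, 0.3, 0.2]
opening: 0.0415
grip_force: 0.0
```

Call:
{"api": "arm_command", "payload": {
  "moves": [
    [[-0.008,-0.043,0],[0,0,0],0.045],
    [[-0.016,-0.086,0],[0,0,0],0.045],
    [[-0.024,-0.129,0],[0,0,0],0.045],
    [[-0.032,-0.172,0],[0,0,0],0.045],
    [[-0.04,-0.215,0],[0,0,0],0.045]
  ]
}}

```text
time: 15.5
tool_pos: [0.5296, 0.0917, 0.2023]
tool_rot: [-3.142, 0.0, 0.118]
contact_force: [0.3, 0.1, -0.3]
opening: 0.0452
grip_force: 0.0
```

Call:
{"api": "arm_command", "payload": {
  "moves": [
    [[-0.008,-0.043,0],[0,0,0],0.045],
    [[-0.016,-0.086,0],[0,0,0],0.045],
    [[-0.024,-0.129,0],[0,0,0],0.045],
    [[-0.032,-0.172,0],[0,0,0],0.045],
    [[-0.04,-0.215,0],[0,0,0],0.045]
  ]
}}

```text
time: 16.0
tool_pos: [0.4643, 0.3004, 0.2023]
tool_rot: [3.141, 0.0, 0.119]
contact_force: [0.6, -0.0, 0.2]
opening: 0.045
grip_force: 0.0
```

Call:
{"api": "arm_command", "payload": {
  "moves": [
    [[-0.008,-0.04,0.02],[0,0,-0.145],0.045],
    [[-0.018,-0.087,0.04],[0,0,-0.29],0.045],
    [[-0.018,-0.087,0.06],[0,0,-0.43],0.045],
    [[-0.018,-0.087,0.08],[0,0,-0.57],0.045],
    [[-0.018,-0.087,0.095],[0,0,-0.717],0.045]
  ]
}}

```text
time: 16.5
tool_pos: [0.4361, 0.3832, 0.1057]
tool_rot: [-3.141, 0.002, 0.843]
contact_force: [0.5, -0.5, -0.2]
opening: 0.0449
grip_force: 0.0
```

Call:
{"api": "arm_command", "payload": {
  "moves": [
    [[0,0,0],[0,0,0],0.045],
    [[0,0,0],[0,0,0],0.045],
    [[0,0,0],[0,0,0],0.045],
    [[0,0,0],[0,0,0],0.045],
    [[0,0,0],[0,0,0],0.045]
  ]
}}

```text
time: 17.0
tool_pos: [0.4376, 0.3833, 0.1081]
tool_rot: [3.141, -0.001, 0.835]
contact_force: [-0.9, -0.7, -0.8]
opening: 0.0448
grip_force: 0.0
```

```bash
python3 -c "
from h import *
st(); snap('wrist','wr7');rel([.4372,.3844,.028],[np.pi,0,.834])
d=np.array([np.cos(.834),np.sin(.834),0])*.014
m=load('wr7'); im=cv2.imread('pics/wr7_raw.png').max(2)
for k in (-1,0,1): print(px(m,np.array([.4372,.3844,.05])+k*d).round(1))
u=px(m,[.4372,.3844,.05]).round().astype(int)
for v in range(u[1]-32,u[1]+33,6): print(v,im[v,u[0]-36:u[0]+36:2])
"
```

```text
time 17.0
qpos [ 5.8760e-01  5.5770e-01  1.5241e+00 -1.0000e-04  1.0585e+00  1.3238e+00]
tool_pos [0.4376 0.3833 0.1081]
tool_rot [ 3.1412e+00 -1.2000e-03  8.3460e-01]
contact_force [-0.8818 -0.7472 -0.7981]
opening 0.0448
grip_force 0.0
d [ 0.0006 -0.001   0.0799] r [ 0.0003 -0.001   0.0009]
[253.9 223.8]
[253.9 206.3]
[253.9 188.1]
174 [188 188 186 187 198 195 189 184 184 148 108 107 106 101 103  99 102 102
 101 101 100  97  97  99  99  60 106 103 105 192 191 194 197 195 193 193]
180 [195 193 186 184 186 187 186 187 188 152 113 113 112 109  59  51  49  50
  49  50  64 109 109 113 108  59 107 101 101 104 103 115 194 197 195 193]
186 [199 197 193 192 195 192 192 192 193 121 114 113 112  79  50  47  47  47
  48  47  39  50  58  60  56  67 104 101  99 102 104 114 190 190 197 198]
192 [192 193 192 194 196 191 191 189 189 121 114 111 110  91 120 119 119 116
 115 110  84  41  59  60  53  83 105 104 102 107 104 103 100 101 110 123]
198 [195 190 193 194 189 190 186 186 184  96 114 110 110 100 120 120 116 116
 113 107  79  48  58  59  49 103 104 104 105 103  97  96  94  99 104 126]
204 [190 
[... 196 characters left out ...]
07 111 117 116 115 113
 110 106  66  57  58  60  47  99 102 102 104 105 104 103  98  95 106 183]
216 [200 199 194 192 189 186 187 192 193 187 178 178 173 113 117 115 113 112
 108 107  63  81  82  85 150 106 107 105 106 105 104 106 106 105 190 190]
222 [190 186 183 186 192 190 189 191 188 186 186 188 193 135  88  86  88  88
  88  86 121 181 101 105 104 105 104 103 186 188 190 193 184 112 111  97]
228 [193 193 192 187 187 188 195 188 184 184 179 177 184 190 192 190 189 192
 193 189 190 182 101 101  99  97 100 104 110 106 102 103 104 105 101 100]
234 [189 190 189 183 182 188 189 189 189 183 184 184 184 187 190 189 190 190
 190 190 192 106 107 103 101 101 102 102 100 102 101 103 103 101 103 102]
```

Call:
{"api": "arm_command", "payload": {
  "moves": [
    [[0,-0.002,0.03],[0,0,0],0.045],
    [[0,-0.002,0.06],[0,0,0],0.045],
    [[0,-0.002,0.08],[0,0,0],0.045],
    [[0,-0.002,0.08],[0,0,0],0.045],
    [[0,-0.002,0.08],[0,0,0],0.005]
  ]
}}

```text
time: 17.55
tool_pos: [0.4361, 0.3847, 0.0278]
tool_rot: [3.141, -0.0, 0.836]
contact_force: [0.2, -0.0, -0.9]
opening: 0.0406
grip_force: 0.0
```

Call:
{"api": "arm_command", "payload": {
  "moves": [
    [[0,0,0],[0,0,0],0.005],
    [[0,0,0],[0,0,0],0.005],
    [[0,0,0],[0,0,0],0.005],
    [[0,0,0],[0,0,0],0.005],
    [[0,0,0],[0,0,0],0.005]
  ]
}}

```text
time: 18.05
tool_pos: [0.436, 0.3848, 0.028]
tool_rot: [3.141, -0.001, 0.836]
contact_force: [-1.5, -0.5, 4.4]
opening: 0.0116
grip_force: 35.0
```

Call:
{"api": "arm_command", "payload": {
  "moves": [
    [[0,0,-0.05],[0,0,0],0.005],
    [[0,0,-0.1],[0,0,0],0.005],
    [[0,0,-0.15],[0,0,0],0.005],
    [[0,0,-0.17],[0,0,0],0.005],
    [[0,0,-0.17],[0,0,0],0.005]
  ]
}}

```text
time: 18.55
tool_pos: [0.4371, 0.3854, 0.2008]
tool_rot: [3.14, -0.007, 0.836]
contact_force: [0.5, 0.1, -2.4]
opening: 0.0117
grip_force: 35.0
```

Call:
{"api": "arm_command", "payload": {
  "moves": [
    [[-0.018,0.038,0],[0,0,0],0.005],
    [[-0.036,0.076,0],[0,0,0],0.005],
    [[-0.054,0.114,0],[0,0,0],0.005],
    [[-0.072,0.152,0],[0,0,0],0.005],
    [[-0.09,0.19,0],[0,0,0],0.005]
  ]
}}

```text
time: 19.05
tool_pos: [0.5156, 0.1885, 0.1947]
tool_rot: [-3.139, 0.004, 0.836]
contact_force: [-0.2, 0.3, -2.3]
opening: 0.0117
grip_force: 35.0
```

Call:
{"api": "arm_command", "payload": {
  "moves": [
    [[-0.018,0.038,0],[0,0,0],0.005],
    [[-0.036,0.076,0],[0,0,0],0.005],
    [[-0.054,0.114,0],[0,0,0],0.005],
    [[-0.072,0.152,0],[0,0,0],0.005],
    [[-0.09,0.19,0],[0,0,0],0.005]
  ]
}}

```text
time: 19.55
tool_pos: [0.5962, -0.0054, 0.1944]
tool_rot: [-3.138, 0.003, 0.836]
contact_force: [0.8, -0.1, -1.7]
opening: 0.0118
grip_force: 35.0
```

Call:
{"api": "arm_command", "payload": {
  "moves": [
    [[-0.01,0.022,0],[0,0,0.145],0.005],
    [[-0.02,0.044,0],[0,0,0.29],0.005],
    [[-0.03,0.066,0],[0,0,0.43],0.005],
    [[-0.041,0.087,0],[0,0,0.57],0.005],
    [[-0.041,0.087,0],[0,0,0.717],0.005]
  ]
}}

```text
time: 20.05
tool_pos: [0.6336, -0.0955, 0.1937]
tool_rot: [-3.141, 0.004, 0.11]
contact_force: [0.1, 0.4, -3.1]
opening: 0.0116
grip_force: 35.0
```

Call:
{"api": "arm_command", "payload": {
  "moves": [
    [[0,0,0],[0,0,0],0.005],
    [[0,0,0.03],[0,0,0],0.005],
    [[0,0,0.055],[0,0,0],0.005],
    [[0,0,0.055],[0,0,0],0.005],
    [[0,0,0.055],[0,0,0],0.005]
  ]
}}

```text
time: 20.55
tool_pos: [0.6335, -0.092, 0.1416]
tool_rot: [-3.141, 0.002, 0.122]
contact_force: [0.6, -0.6, -0.8]
opening: 0.0116
grip_force: 35.0
```

```bash
python3 -c "
from h import *
st(); rel([.6352,-.0930,.038],[np.pi,0,.117])"
```

```text
time 20.55
qpos [-0.2638  0.6241  1.2973 -0.      1.2225  1.1853]
tool_pos [ 0.6335 -0.092   0.1416]
tool_rot [-3.1408e+00  2.1000e-03  1.2170e-01]
contact_force [ 0.608  -0.5694 -0.8041]
opening 0.0116
grip_force 34.995
d [0.0017 0.0013 0.1036] r [-0.0008  0.0021  0.0047]
```

Call:
{"api": "arm_command", "payload": {
  "moves": [
    [[0.003,0.001,0.03],[0,0,0.005],0.005],
    [[0.003,0.001,0.06],[0,0,0.005],0.005],
    [[0.003,0.001,0.08],[0,0,0.005],0.005],
    [[0.003,0.001,0.092],[0,0,0.005],0.005],
    [[0.003,0.001,0.094],[0,0,0.005],0.005]
  ]
}}

```text
time: 21.05
tool_pos: [0.6371, -0.093, 0.048]
tool_rot: [-3.141, 0.001, 0.115]
contact_force: [-0.1, -0.4, -1.8]
opening: 0.012
grip_force: 35.0
```

Call:
{"api": "arm_command", "payload": {
  "moves": [
    [[0,0,0.002],[0,0,0],0.005],
    [[0,0,0.004],[0,0,0],0.005],
    [[0,0,0.006],[0,0,0],0.005],
    [[0,0,0.007],[0,0,0],0.005],
    [[0,0,0.007],[0,0,0],0.005]
  ]
}}

```text
time: 21.55
tool_pos: [0.6372, -0.0932, 0.0415]
tool_rot: [3.141, -0.0, 0.114]
contact_force: [-0.0, 0.2, -2.6]
opening: 0.0117
grip_force: 35.0
```

Call:
{"api": "arm_command", "payload": {
  "moves": [
    [[0,0,0.002],[0,0,0],0.005],
    [[0,0,0.003],[0,0,0],0.005],
    [[0,0,0.003],[0,0,0],0.022],
    [[0,0,0.003],[0,0,0],0.022],
    [[0,0,0.003],[0,0,0],0.022]
  ]
}}

```text
time: 22.05
tool_pos: [0.6374, -0.0933, 0.0387]
tool_rot: [3.141, -0.001, 0.114]
contact_force: [0.4, -0.2, -0.2]
opening: 0.0216
grip_force: 0.0
```

Call:
{"api": "arm_command", "payload": {
  "moves": [
    [[0,0,-0.015],[0,0,0],0.022],
    [[0,0,-0.06],[0,0,0],0.022],
    [[0,0,-0.11],[0,0,0],0.03],
    [[0,0,-0.16],[0,0,0],0.045],
    [[0,0,-0.17],[0,0,0],0.045]
  ]
}}

```text
time: 22.55
tool_pos: [0.6399, -0.0938, 0.2173]
tool_rot: [3.137, -0.013, 0.114]
contact_force: [0.1, 0.2, 0.3]
opening: 0.0412
grip_force: 0.0
```

Call:
{"api": "arm_command", "payload": {
  "moves": [
    [[-0.035,0.028,0],[0,0,0],0.045],
    [[-0.07,0.056,0],[0,0,0],0.045],
    [[-0.105,0.084,0],[0,0,0],0.045],
    [[-0.14,0.112,0],[0,0,0],0.045],
    [[-0.175,0.14,0],[0,0,0],0.045]
  ]
}}

```text
time: 23.05
tool_pos: [0.4778, -0.2531, 0.2091]
tool_rot: [3.141, -0.001, 0.114]
contact_force: [0.6, -0.5, 0.3]
opening: 0.0454
grip_force: 0.0
```

Call:
{"api": "arm_command", "payload": {
  "moves": [
    [[-0.03,0.024,0],[0,0,0],0.045],
    [[-0.054,0.042,0],[0,0,0],0.045],
    [[-0.054,0.042,0],[0,0,0],0.045],
    [[-0.054,0.042,0],[0,0,0],0.045],
    [[-0.054,0.042,0],[0,0,0],0.045]
  ]
}}

```text
time: 23.55
tool_pos: [0.4309, -0.2995, 0.2087]
tool_rot: [3.141, -0.001, 0.115]
contact_force: [-0.4, 0.2, 0.8]
opening: 0.0452
grip_force: 0.0
```

```bash
python3 -c "
from h import *
st(); 
snap('wrist','wr8',(100,0,400,225),2.66); snap('top','top3')
a=cv2.imread('pics/wr8.png'); b=cv2.imread('pics/top3_raw.png')[120:190,265:345]
b=cv2.resize(b,None,fx=2.8,fy=2.8,interpolation=cv2.INTER_CUBIC); a[:b.shape[0],:b.shape[1]]=b; cv2.imwrite('pics/wr8b.png',a)"
```

```text
time 23.55
qpos [-7.5360e-01  3.5640e-01  1.5546e+00  3.0000e-04  1.2300e+00  7.0250e-01]
tool_pos [ 0.4309 -0.2995  0.2087]
tool_rot [ 3.1414e+00 -6.0000e-04  1.1450e-01]
contact_force [-0.4163  0.155   0.781 ]
opening 0.0452
grip_force 0.0
```

View pics/wr8b.png

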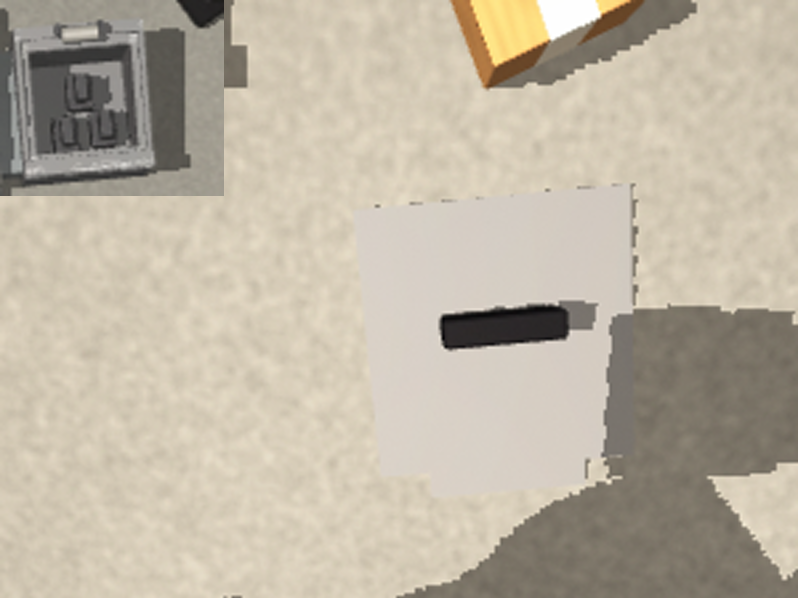

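The inset shows all three weights upright in the well. The cover's rib spans (440,333)–(568,322), its top plate edge runs (357,212)–(634,184), and the lip faces the robot.

```bash
python3 -c "
from h import *
m=load('wr8'); f=lambda x,y,z:w(m,100+x/2.66-.3,y/2.66-.3,z)
a,b=f(440,332,.033),f(568,323,.033); d=a-b; print('rib',((a+b)/2).round(4),np.linalg.norm(d).round(4),'cy yaw',np.arctan2(-d[0],d[1]).round(3))
a,b=f(357,212,.005),f(634,184,.005); d=a-b; print('plate w',np.linalg.norm(d).round(4),'yaw',np.arctan2(-d[0],d[1]).round(3),a,b)
c=f(381,474,.005); print('side len',np.linalg.norm(a-c).round(4), 'yaw',np.arctan2((a-c)[1],(a-c)[0]).round(3)); mid=(a+b)/2; yw=.18;print('rib from plate', mid-.051*np.array([np.cos(yw),np.sin(yw),0]))
rel([.4895,-.3276,.10],[np.pi,0,np.pi/2+.18])
"
```

```text
rib [ 0.4857 -0.33    0.033 ] 0.0506 cy yaw 0.184
plate w 0.1135 yaw 0.21 [ 0.52268522 -0.26641753  0.005     ] [ 0.54629502 -0.37745948  0.005     ]
side len 0.1117 yaw 0.191
rib from plate [ 0.48431409 -0.33106901  0.005     ]
d [0.0548 0.0349 0.1085] r [ 2.0000e-04 -1.0000e-04 -1.6353e+00]
```

Call:
{"api": "arm_command", "payload": {
  "moves": [
    [[0.02,0.01,0.02],[0,0,-0.14],0.045],
    [[0.04,0.02,0.04],[0,0,-0.28],0.045],
    [[0.05,0.036,0.06],[0,0,-0.42],0.045],
    [[0.05,0.036,0.08],[0,0,-0.56],0.045],
    [[0.05,0.036,0.1],[0,0,-0.7],0.045]
  ]
}}

```text
time: 24.15
tool_pos: [0.4851, -0.3294, 0.1071]
tool_rot: [-3.141, 0.0, 0.821]
contact_force: [0.1, 1.1, 0.3]
opening: 0.045
grip_force: 0.0
```

Call:
{"api": "arm_command", "payload": {
  "moves": [
    [[0,0,0],[0,0,-0.14],0.045],
    [[0,0,0],[0,0,-0.28],0.045],
    [[0,0,0],[0,0,-0.42],0.045],
    [[0,0,0],[0,0,-0.56],0.045],
    [[0,0,0],[0,0,-0.7],0.045]
  ]
}}

```text
time: 24.65
tool_pos: [0.4849, -0.3292, 0.1082]
tool_rot: [-3.141, -0.0, 1.521]
contact_force: [-1.2, -0.2, 0.5]
opening: 0.0449
grip_force: 0.0
```

Call:
{"api": "arm_command", "payload": {
  "moves": [
    [[0,0,0],[0,0,-0.13],0.045],
    [[0,0,0],[0,0,-0.253],0.045],
    [[0,0,0],[0,0,-0.253],0.045],
    [[0,0,0],[0,0,-0.253],0.045],
    [[0,0,0],[0,0,-0.253],0.045]
  ]
}}

```text
time: 25.15
tool_pos: [0.4843, -0.3298, 0.1083]
tool_rot: [-3.142, 0.0, 1.765]
contact_force: [-0.9, 0.0, -0.0]
opening: 0.0449
grip_force: 0.0
```

```bash
python3 -c "
from h import *
st(); rel([.485,-.330,.009],[np.pi,0,1.768])"
```

```text
time 25.15
qpos [-0.7285  0.565   1.5098 -0.      1.0668 -0.9228]
tool_pos [ 0.4843 -0.3298  0.1083]
tool_rot [-3.1416  0.      1.7651]
contact_force [-0.9013  0.0281 -0.0433]
opening 0.0449
grip_force 0.0
d [-0.0003  0.0006  0.0993] r [-0.      0.     -0.0029]
```

Call:
{"api": "arm_command", "payload": {
  "moves": [
    [[0,0.001,0.04],[0,0,0],0.045],
    [[0,0.001,0.075],[0,0,0],0.045],
    [[0,0.001,0.095],[0,0,0],0.045],
    [[0,0.001,0.1],[0,0,0],0.045],
    [[0,0.001,0.1],[0,0,0],0.045]
  ]
}}

```text
time: 25.65
tool_pos: [0.485, -0.3298, 0.008]
tool_rot: [-3.141, -0.001, 1.766]
contact_force: [-0.0, -0.4, 0.3]
opening: 0.0449
grip_force: 0.0
```

Call:
{"api": "arm_command", "payload": {
  "moves": [
    [[0,0,0],[0,0,0],0.005],
    [[0,0,0],[0,0,0],0.005],
    [[0,0,0],[0,0,0],0.005],
    [[0,0,0],[0,0,0],0.005],
    [[0,0,0],[0,0,0],0.005]
  ],
  "squeeze": 50
}}

```text
time: 26.15
tool_pos: [0.4854, -0.3302, 0.009]
tool_rot: [3.141, 0.001, 1.767]
contact_force: [-0.5, 0.5, 2.7]
opening: 0.0114
grip_force: 50.0
```

```bash
cat > cov.py <<'E'
from h import *
from fit import seat,S,res,least_squares
p=least_squares(res,[.55,-.09,.07,.0635]).x
Z0=p[3]
def target(rx,rz,ang,off,dy=0.0):
    """rib centre at seat (rx,dy,rz), cover raised ang from the seat; off = TCP in rib frame"""
    q=p.copy(); Rc=Ro.from_euler('z',p[2])*Ro.from_euler('y',-.21-ang)
    pos=seat(q,(rx,dy,rz))+Rc.apply(off)
    Rt=Rc*Ro.from_matrix(np.array([[0,1,0],[1,0,0],[0,0,-1.]]))
    return pos,Rt
def relR(pos,Rt):
    s=robot.observe(); R=Ro.from_euler('xyz',s['tool_rot'])
    print('goal',np.round(pos,4),Rt.as_euler('xyz').round(3),'d',np.round(R.inv().apply(np.array(pos)-s['tool_pos']),4),'r',np.round((R.inv()*Rt).as_rotvec(),4))
def where(off):
    "rib centre & raise angle in the seat frame"
    s=robot.observe(); R=Ro.from_euler('xyz',s['tool_rot'])*Ro.from_matrix(np.array([[0,1,0],[1,0,0],[0,0,-1.]]))
    P=np.array(s['tool_pos'])-R.apply(off); B=Ro.from_euler('z',p[2])*Ro.from_euler('y',-.21)
    print('rib in seat',B.inv().apply(P-[p[0],p[1],p[3]]).round(4),'rot',(B.inv()*R).as_rotvec().round(4))
E
python3 -c "
from cov import *
st(); 
off=[0,0,.008-.019]
for a in [((.076,.019,0))]: print(a)
# rib centre such that lip tip (-.075,-.019) is at point (tx,tz) with raise angle .35
def lipat(tx,tz,ang):
    c,s=np.cos(ang),np.sin(ang); return tx-(-.075*c- -.019*s*1), tz-(-.075*s+ -.019*c)
for tx,tz,ang in [(.03,.04,.40),(.02,.012,.36),(.006,.004,.36),(.003,.002,.36)]:
    rx,rz=lipat(tx,tz,ang); print(tx,tz,ang,'rib',round(rx,4),round(rz,4)); relR(*target(rx,rz,ang,off))
"
```

```text
time 26.15
qpos [-7.2780e-01  6.9780e-01  1.5871e+00  1.0000e-04  8.5540e-01 -9.2390e-01]
tool_pos [ 0.4854 -0.3302  0.009 ]
tool_rot [3.1408e+00 1.0000e-03 1.7668e+00]
contact_force [-0.5498  0.5117  2.6896]
opening 0.0114
grip_force 49.9951
(0.076, 0.019, 0)
0.03 0.04 0.4 rib 0.0917 0.0867
goal [ 0.6345 -0.093   0.1542] [2.532 0.    1.688] d [ 0.2034  0.1925 -0.1453] r [-0.6088 -0.023   0.0765]
0.02 0.012 0.36 rib 0.0835 0.0562
goal [ 0.6325 -0.0933  0.1225] [2.572 0.    1.688] d [ 0.2036  0.1905 -0.1135] r [-0.5688 -0.0215  0.0767]
0.006 0.004 0.36 rib 0.0695 0.0482
goal [ 0.6206 -0.0947  0.1117] [2.572 0.    1.688] d [ 0.2045  0.1785 -0.1028] r [-0.5688 -0.0215  0.0767]
0.003 0.002 0.36 rib 0.0665 0.0462
goal [ 0.6181 -0.095   0.1091] [2.572 0.    1.688] d [ 0.2047  0.176  -0.1002] r [-0.5688 -0.0215  0.0767]
```

Gripped. Lift, and refit the seat with its height fixed from the given rim heights (0.0635).

Call:
{"api": "arm_command", "payload": {
  "moves": [
    [[0,0,-0.04],[0,0,0],0.005],
    [[0,0,-0.08],[0,0,0],0.005],
    [[0,0,-0.12],[0,0,0],0.005],
    [[0,0,-0.16],[0,0,0],0.005],
    [[0,0,-0.2],[0,0,0],0.005]
  ]
}}

```text
time: 26.65
tool_pos: [0.4846, -0.3296, 0.2099]
tool_rot: [-3.141, -0.0, 1.767]
contact_force: [1.5, -0.3, -2.0]
opening: 0.0119
grip_force: 50.0
```

```bash
sed -i 's/^p=least.*/p3=least_squares(lambda t:res([t[0],t[1],t[2],.0635]),[.55,-.09,.1]).x; p=np.array([*p3,.0635])/' cov.py
cat >> cov.py <<'E'
off=[0,0,-.010]
def lipat(tx,tz,ang):
    c,s=np.cos(ang),np.sin(ang); return tx-(-.075*c+.019*s), tz-(-.075*s-.019*c)
def tip(off=off):
    s=robot.observe(); R=Ro.from_euler('xyz',s['tool_rot'])*Ro.from_matrix(np.array([[0,1,0],[1,0,0],[0,0,-1.]]))
    B=Ro.from_euler('z',p[2])*Ro.from_euler('y',-.21); f=lambda q:(B.inv().apply(np.array(s['tool_pos'])+R.apply(np.array(q)-off)-[p[0],p[1],p[3]])*1e3).round(1)
    print('tip',f([-.075,0,-.019]),'rib',f([0,0,0]),'top edge under',f([.051,0,-.019]),'rot',(B.inv()*R).as_rotvec().round(3),'F seat',B.inv().apply(s['contact_force']).round(1))
E
python3 -c "
from cov import *
print(p.round(4), res(p).reshape(-1,2).round(1).tolist()); st(); tip()
relR(*target(*lipat(.03,.04,.38),.38,off))"
```

```text
[ 0.557  -0.1021  0.1175  0.0635] [[-0.7, -0.8], [0.9, -1.6], [0.3, 0.9], [-0.1, 0.8], [-0.2, 0.4], [-0.0, -0.3], [-0.5, 2.0], [0.3, 0.4], [0.0, -0.7]]
time 26.65
qpos [-7.2790e-01  4.6750e-01  1.3754e+00 -1.0000e-04  1.2992e+00 -9.2390e-01]
tool_pos [ 0.4846 -0.3296  0.2099]
tool_rot [-3.1412e+00 -4.0000e-04  1.7668e+00]
contact_force [ 1.4891 -0.3003 -2.0432]
opening 0.0119
grip_force 49.9957
tip [-140.9 -223.3  170.5] rib [ -63.8 -217.4  173.5] top edge under [ -18.  -213.4  144.3] rot [0.009 0.21  0.078] F seat [ 1.  -0.5 -2.3]
goal [ 0.6348 -0.0929  0.1581] [2.552 0.    1.688] d [0.2029 0.1934 0.0518] r [-0.5901 -0.0235  0.0761]
```

Call:
{"api": "arm_command", "payload": {
  "moves": [
    [[0.02,0.019,0],[0,0,0],0.005],
    [[0.04,0.038,0],[0,0,0],0.005],
    [[0.06,0.057,0],[0,0,0],0.005],
    [[0.08,0.076,0],[0,0,0],0.005],
    [[0.1,0.096,0],[0,0,0],0.005]
  ]
}}

```text
time: 27.15
tool_pos: [0.5599, -0.2121, 0.2082]
tool_rot: [-3.141, -0.0, 1.767]
contact_force: [0.2, 0.1, -0.8]
opening: 0.0118
grip_force: 50.0
```

Call:
{"api": "arm_command", "payload": {
  "moves": [
    [[0.02,0.02,0],[-0.12,-0.005,0.015],0.005],
    [[0.04,0.04,0.005],[-0.24,-0.009,0.03],0.005],
    [[0.06,0.06,0.01],[-0.36,-0.014,0.045],0.005],
    [[0.08,0.08,0.02],[-0.48,-0.019,0.06],0.005],
    [[0.103,0.097,0.03],[-0.59,-0.023,0.076],0.005]
  ]
}}

```text
time: 27.65
tool_pos: [0.6348, -0.0931, 0.1787]
tool_rot: [2.547, 0.001, 1.686]
contact_force: [1.1, 2.4, -1.5]
opening: 0.0113
grip_force: 50.0
```

Call:
{"api": "arm_command", "payload": {
  "moves": [
    [[0,0,0],[0,0,0],0.005],
    [[0,0,0],[0,0,0],0.005],
    [[0,0,0],[0,0,0],0.005],
    [[0,0,0],[0,0,0],0.005],
    [[0,0,0],[0,0,0],0.005]
  ]
}}

```text
time: 28.15
tool_pos: [0.6354, -0.0941, 0.1791]
tool_rot: [2.55, 0.001, 1.688]
contact_force: [-0.1, -0.1, -1.4]
opening: 0.0115
grip_force: 50.0
```

```bash
python3 -c "
from cov import *
st(); tip()
snap('scene','sc1')
for t in [(.03,.03,.36),(.018,.005,.36),(.004,.003,.36)]: relR(*target(*lipat(*t),.36,off))"
```

```text
time 28.15
qpos [-0.4067  0.364   1.8068  0.5932  0.521  -0.9771]
tool_pos [ 0.6354 -0.0941  0.1791]
tool_rot [2.5505e+00 1.0000e-03 1.6883e+00]
contact_force [-0.0556 -0.1438 -1.4181]
opening 0.0115
grip_force 49.9954
tip [34.9 -1.3 60.4] rib [ 97.5  -1.3 106. ] top edge under [151.9  -1.3 107.3] rot [-0.001 -0.381  0.   ] F seat [-0.4 -0.1 -1.4]
goal [ 0.6378 -0.0926  0.1471] [2.572 0.    1.688] d [ 0.0011 -0.0154  0.0279] r [0.0209 0.0005 0.0004]
goal [ 0.6314 -0.0933  0.1202] [2.572 0.    1.688] d [ 0.0011 -0.0359  0.0467] r [0.0209 0.0005 0.0004]
goal [ 0.6182 -0.0949  0.1153] [2.572 0.    1.688] d [ 0.0011 -0.0496  0.0433] r [0.0209 0.0005 0.0004]
```

Call:
{"api": "arm_command", "payload": {
  "moves": [
    [[0.001,-0.008,0.014],[0.02,0,0],0.005],
    [[0.001,-0.015,0.028],[0.02,0,0],0.005],
    [[0.001,-0.026,0.038],[0.02,0,0],0.005],
    [[0.001,-0.036,0.046],[0.02,0,0],0.005],
    [[0.001,-0.036,0.046],[0.02,0,0],0.005]
  ]
}}

```text
time: 28.7
tool_pos: [0.6289, -0.0922, 0.117]
tool_rot: [2.576, -0.003, 1.689]
contact_force: [0.0, -0.3, -1.4]
opening: 0.0116
grip_force: 50.0
```

```bash
python3 -c "
from cov import *
tip()
im=snap('scene','sc2',(160,140,310,270),5); snap('wrist','wr9')
relR(*target(*lipat(.004,.003,.36),.36,off))"
```

```text
tip [14.9  1.6  2.7] rib [78.6  1.4 46.6] top edge under [133.    1.4  46.5] rot [ 0.003 -0.355 -0.001] F seat [-0.3 -0.3 -1.4]
goal [ 0.6182 -0.0949  0.1153] [2.572 0.    1.688] d [-0.0007 -0.0128 -0.0032] r [-0.0008 -0.0005 -0.0001]
```

View pics/sc2.png

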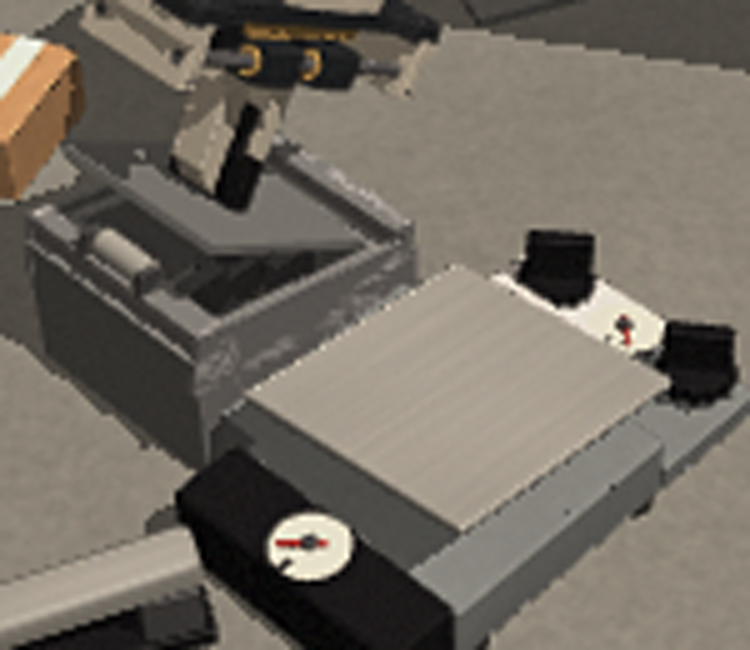

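The cover is tilted over the well, raised at its top edge, with the lip just behind the ledge. Slide it in.

Call:
{"api": "arm_command", "payload": {
  "moves": [
    [[-0.001,-0.003,-0.001],[0,0,0],0.005],
    [[-0.001,-0.006,-0.002],[0,0,0],0.005],
    [[-0.001,-0.008,-0.003],[0,0,0],0.005],
    [[-0.001,-0.01,-0.003],[0,0,0],0.005],
    [[-0.001,-0.01,-0.003],[0,0,0],0.005]
  ]
}}

```text
time: 29.3
tool_pos: [0.6203, -0.0949, 0.1173]
tool_rot: [2.571, -0.0, 1.688]
contact_force: [0.7, -0.9, -0.3]
opening: 0.0112
grip_force: 50.0
```

```bash
python3 -c "
from cov import *
tip();st()
relR(*target(*lipat(.002,.002,.36),.36,off))"
```

```text
tip [ 6.5 -0.3  4.5] rib [70.  -0.3 48.7] top edge under [124.4  -0.3  48.9] rot [ 0.   -0.36  0.  ] F seat [ 0.5 -1.  -0.4]
time 29.3
qpos [-0.4159  0.44    1.8935  0.7625  0.4089 -1.181 ]
tool_pos [ 0.6203 -0.0949  0.1173]
tool_rot [ 2.5713e+00 -1.0000e-04  1.6884e+00]
contact_force [ 0.6535 -0.9225 -0.2892]
opening 0.0112
grip_force 49.9956
goal [ 0.6164 -0.0951  0.1139] [2.572 0.    1.688] d [ 0.0003 -0.005   0.0007] r [ 0.0003 -0.0001  0.    ]
```

Call:
{"api": "arm_command", "payload": {
  "moves": [
    [[0,-0.001,0],[0,0,0],0.005],
    [[0,-0.003,0.0],[0,0,0],0.005],
    [[0,-0.004,0.001],[0,0,0],0.005],
    [[0,-0.005,0.001],[0,0,0],0.005],
    [[0,-0.005,0.001],[0,0,0],0.005]
  ]
}}

```text
time: 29.8
tool_pos: [0.6173, -0.0954, 0.114]
tool_rot: [2.57, 0.0, 1.688]
contact_force: [1.4, 0.3, -1.1]
opening: 0.0114
grip_force: 50.0
```

```bash
python3 -c "
from cov import *
tip()
relR(*target(*lipat(.0015,.001,.36),.36,off))
for a in (.27,.18,.09,.0,-.02):
    # swing with lip tip held at (.0015, 0)
    relR(*target(*lipat(.0015,.0005,a),a,off))
"
```

```text
tip [ 2.8 -0.4  1.8] rib [66.3 -0.4 46.1] top edge under [120.7  -0.4  46.3] rot [-0.    -0.361 -0.   ] F seat [ 1.2  0.1 -1.3]
goal [ 0.6162 -0.0951  0.1128] [2.572 0.    1.688] d [ 0.0004 -0.0015  0.0004] r [ 0.0011  0.0001 -0.    ]
goal [ 0.6203 -0.0946  0.1069] [2.662 0.    1.688] d [ 0.0004 -0.0012  0.0076] r [ 0.0911  0.0001 -0.    ]
goal [ 0.6239 -0.0942  0.1011] [2.752 0.    1.688] d [ 0.0004 -0.0013  0.0144] r [ 1.811e-01  1.000e-04 -0.000e+00]
goal [ 0.6269 -0.0939  0.0951] [2.842 0.    1.688] d [ 0.0004 -0.0021  0.0212] r [ 2.711e-01  1.000e-04 -0.000e+00]
goal [ 0.6294 -0.0936  0.0887] [ 2.932 -0.     1.688] d [ 0.0004 -0.0034  0.0278] r [ 3.611e-01  1.000e-04 -0.000e+00]
goal [ 0.6298 -0.0935  0.0873] [2.952 0.    1.688] d [ 0.0004 -0.0038  0.0293] r [ 3.811e-01  1.000e-04 -0.000e+00]
```

Call:
{"api": "arm_command", "payload": {
  "moves": [
    [[0,-0.001,0.004],[0.045,0,0],0.005],
    [[0,-0.001,0.0076],[0.09,0,0],0.005],
    [[0,-0.001,0.011],[0.135,0,0],0.005],
    [[0,-0.001,0.0145],[0.18,0,0],0.005],
    [[0,-0.001,0.0145],[0.18,0,0],0.005]
  ]
}}

```text
time: 30.3
tool_pos: [0.6249, -0.0945, 0.1012]
tool_rot: [2.751, 0.001, 1.69]
contact_force: [0.1, 0.4, -1.2]
opening: 0.0119
grip_force: 50.0
```

```bash
python3 -c "
from cov import *
tip()
for a in (.18,.09,.0,-.03):
    relR(*target(*lipat(.0015,.0005,a),a,off))
"
```

```text
tip [ 2.6 -0.5  0.3] rib [72.9 -0.4 32.5] top edge under [126.5  -0.3  23. ] rot [-0.    -0.181  0.002] F seat [-0.1  0.4 -1.2]
goal [ 0.6239 -0.0942  0.1011] [2.752 0.    1.688] d [ 0.0004 -0.001  -0.0003] r [0.0009 0.0003 0.0017]
goal [ 0.6269 -0.0939  0.0951] [2.842 0.    1.688] d [ 0.0004 -0.0005  0.0065] r [0.0909 0.0004 0.0017]
goal [ 0.6294 -0.0936  0.0887] [ 2.932 -0.     1.688] d [ 0.0004 -0.0006  0.0133] r [0.1809 0.0005 0.0017]
goal [ 0.6301 -0.0935  0.0866] [2.962 0.    1.688] d [ 0.0004 -0.0008  0.0155] r [0.2109 0.0005 0.0017]
```

Call:
{"api": "arm_command", "payload": {
  "moves": [
    [[0,-0.001,0.0035],[0.045,0,0],0.005],
    [[0,-0.001,0.0065],[0.09,0,0],0.005],
    [[0,-0.001,0.01],[0.135,0,0],0.005],
    [[0,-0.001,0.0135],[0.18,0,0],0.005],
    [[0,-0.001,0.0135],[0.18,0,0],0.005]
  ]
}}

```text
time: 30.8
tool_pos: [0.6296, -0.0941, 0.0885]
tool_rot: [2.928, 0.001, 1.69]
contact_force: [4.3, -0.3, 2.4]
opening: 0.0116
grip_force: 50.0
```

```bash
python3 -c "
from cov import *
tip();st()
for a in (0,-.03):
    relR(*target(*lipat(.0015,.0005,a),a,off))
"
```

```text
tip [ 1.7 -0.6 -0. ] rib [76.6 -0.5 19.2] top edge under [127.7  -0.5   0.4] rot [-0.    -0.003  0.001] F seat [ 4.7 -0.8  1.5]
time 30.8
qpos [-0.3131  0.5759  1.5789  0.1237  0.7961 -0.5102]
tool_pos [ 0.6296 -0.0941  0.0885]
tool_rot [2.9282e+00 5.0000e-04 1.6896e+00]
contact_force [ 4.3471 -0.3247  2.3954]
opening 0.0116
grip_force 49.9985
goal [ 0.6294 -0.0936  0.0887] [ 2.932 -0.     1.688] d [ 0.0005 -0.0001 -0.0003] r [0.0034 0.0003 0.0014]
goal [ 0.6301 -0.0935  0.0866] [2.962 0.    1.688] d [0.0005 0.0001 0.002 ] r [0.0334 0.0003 0.0014]
```

Call:
{"api": "arm_command", "payload": {
  "moves": [
    [[0,0,0.002],[0.015,0,0],0.005],
    [[0,0,0.003],[0.02,0,0],0.005],
    [[0,0,0.003],[0.02,0,0],0.005],
    [[0,0,0],[0,0,0],0.005],
    [[0,0,0],[0,0,0],0.04]
  ]
}}

```text
time: 31.3
tool_pos: [0.6278, -0.0941, 0.0886]
tool_rot: [2.929, -0.0, 1.689]
contact_force: [-0.4, 0.7, -0.2]
opening: 0.0163
grip_force: 0.0
```

Call:
{"api": "arm_command", "payload": {
  "moves": [
    [[0,0,0],[0,0,0],0.04],
    [[0,0,0],[0,0,0],0.04],
    [[0,0,-0.02],[0,0,0],0.04],
    [[0,0,-0.06],[0,0,0],0.04],
    [[0,0,-0.1],[0,0,0],0.04]
  ]
}}

```text
time: 31.8
tool_pos: [0.6061, -0.0961, 0.1855]
tool_rot: [2.935, -0.002, 1.689]
contact_force: [1.2, -0.8, 0.3]
opening: 0.0399
grip_force: 0.0
```

Call:
{"api": "arm_command", "payload": {
  "moves": [
    [[0,-0.02,-0.02],[-0.05,0,0.05],0.04],
    [[0,-0.04,-0.05],[0.0,0,0.1],0.04],
    [[0,-0.06,-0.08],[0.1,0,0.1],0.04],
    [[0,-0.08,-0.1],[0.2,0,0.1],0.04],
    [[0,-0.08,-0.1],[0.21,0,0.0],0.04]
  ]
}}

```text
time: 32.3
tool_pos: [0.5086, -0.1087, 0.2694]
tool_rot: [3.141, 0.002, 1.69]
contact_force: [1.0, 0.7, -0.5]
opening: 0.0401
grip_force: 0.0
```

```bash
python3 -c "
from cov import *
st(); rel([.48,-.02,.24],[np.pi,0,.117])
im=snap('scene','sc3',(160,140,310,270),5)"
```

```text
time 32.3
qpos [-3.5730e-01  3.0210e-01  1.4626e+00 -1.3000e-03  1.3759e+00 -4.7590e-01]
tool_pos [ 0.5086 -0.1087  0.2694]
tool_rot [3.1412e+00 1.6000e-03 1.6896e+00]
contact_force [ 0.9529  0.7167 -0.4746]
opening 0.0401
grip_force 0.0
d [ 0.0916 -0.0178  0.0292] r [1.6000e-03 1.0000e-03 1.5726e+00]
```

View pics/sc3.png

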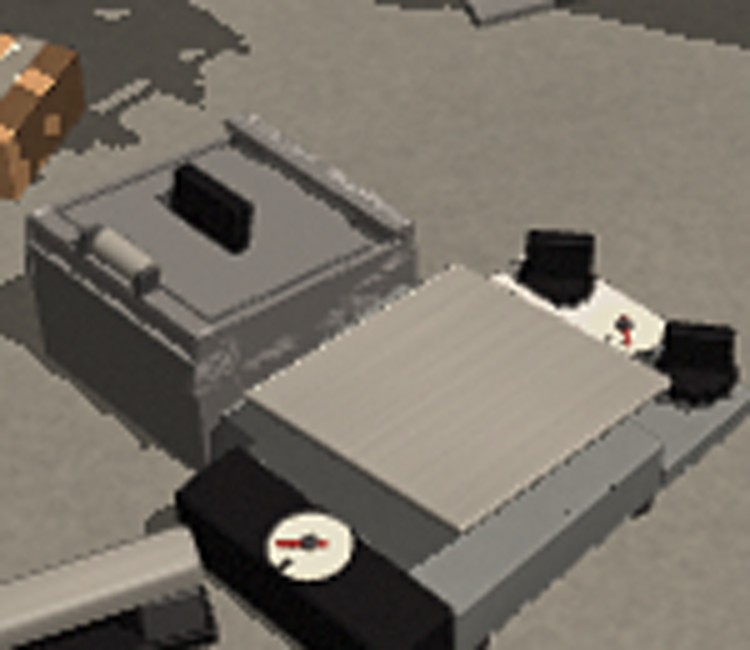

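The cover lies flush with its top edge under the roller, so it is shut. Next I read both gauges and the wing directions from above.

Call:
{"api": "arm_command", "payload": {
  "moves": [
    [[0.02,0,0],[0,0,0.14],0.04],
    [[0.04,0,0],[0,0,0.28],0.04],
    [[0.07,0,0],[0,0,0.42],0.04],
    [[0.1,0,0],[0,0,0.56],0.04],
    [[0.13,0,0],[0,0,0.7],0.04]
  ]
}}

```text
time: 32.85
tool_pos: [0.4928, 0.0222, 0.2661]
tool_rot: [-3.14, -0.0, 0.981]
contact_force: [0.8, -0.8, -0.3]
opening: 0.0396
grip_force: 0.0
```

Call:
{"api": "arm_command", "payload": {
  "moves": [
    [[0,0,0],[0,0,0.14],0.04],
    [[0,0,0],[0,0,0.28],0.04],
    [[0,0,0],[0,0,0.42],0.04],
    [[0,0,0],[0,0,0.56],0.04],
    [[0,0,0],[0,0,0.7],0.04]
  ]
}}

```text
time: 33.35
tool_pos: [0.4931, 0.0213, 0.2661]
tool_rot: [-3.14, 0.001, 0.282]
contact_force: [-0.9, -0.4, -0.3]
opening: 0.0402
grip_force: 0.0
```

```bash
python3 -c "
from h import *
st(); rel([.545,.06,.27],[np.pi,0,.117])"
```

```text
time 33.35
qpos [-1.1280e-01  2.5520e-01  1.5365e+00  8.0000e-04  1.3514e+00  1.1761e+00]
tool_pos [0.4931 0.0213 0.2661]
tool_rot [-3.1403e+00  1.0000e-03  2.8170e-01]
contact_force [-0.8654 -0.4015 -0.2742]
opening 0.0402
grip_force 0.0
d [ 0.0607 -0.0228 -0.0039] r [-0.0012  0.0011  0.1647]
```

Call:
{"api": "arm_command", "payload": {
  "moves": [
    [[0.02,-0.008,0],[0,0,0.1],0.04],
    [[0.04,-0.016,0],[0,0,0.165],0.04],
    [[0.061,-0.023,-0.004],[0,0,0.165],0.04],
    [[0.061,-0.023,-0.004],[0,0,0.165],0.04],
    [[0.061,-0.023,-0.004],[0,0,0.165],0.04]
  ]
}}

```text
time: 33.85
tool_pos: [0.5449, 0.0605, 0.27]
tool_rot: [-3.141, 0.002, 0.124]
contact_force: [-0.4, -0.8, -0.1]
opening: 0.0402
grip_force: 0.0
```

```bash
cat > gauge.py <<'E'
from h import *
YAW=.1175
def read(name,zl=.047,zr=.045,guess=((.700,.083),(.473,.054))):
    "needle angle (ccw from scale +x) of both dials, from a saved wrist/top/scene picture"
    m=load(name); im=cv2.imread('pics/'+name+'_raw.png').astype(int); B,G,R=im[...,0],im[...,1],im[...,2]
    red=(R>G+50)&(R>B+50)&(G<130)
    for n,z,g in(('L',zl,guess[0]),('R',zr,guess[1])):
        u0=px(m,[*g,z]); vv,uu=np.nonzero(red); k=np.hypot(uu-u0[0],vv-u0[1])<30; uu,vv=uu[k],vv[k]
        if len(uu)<4: print(n,'no needle',u0.round(),len(uu)); continue
        P=np.array([w(m,a,b,z)[:2] for a,b in zip(uu,vv)]); c=P.mean(0); _,s,V=np.linalg.svd(P-c); 
        t=(P-c)@V[0]; e1,e2=c+V[0]*t.min(),c+V[0]*t.max()
        a=np.arctan2(V[0][1],V[0][0])-YAW; a=(a+np.pi/2)%np.pi-np.pi/2
        print(n,len(uu),'ends',e1.round(4),e2.round(4),'axis angle mod pi',a.round(3),'c',c.round(4),'px',(uu.mean().round(1),vv.mean().round(1)))
E
python3 -c "
from gauge import *
st(); im=snap('wrist','wr10'); read('wr10')
im=cv2.imread('pics/wr10_raw.png'); m=load('wr10'); T=[]
for g in ((.700,.083,.046),(.470,.103,.045),(.473,.054,.045),(.478,.004,.045)):
    u=px(m,g).round().astype(int); print(u); u=np.clip(u,[32,32],[479,351]); T.append(cv2.resize(im[u[1]-32:u[1]+32,u[0]-32:u[0]+32],(300,300),interpolation=cv2.INTER_CUBIC))
cv2.imwrite('pics/dials.png',np.vstack([np.hstack(T[:2]),np.hstack(T[2:])]))"
```

```text
time 33.85
qpos [-2.9300e-02  3.5710e-01  1.3812e+00  2.0000e-04  1.4052e+00  1.4177e+00]
tool_pos [0.5449 0.0605 0.27  ]
tool_rot [-3.1411e+00  1.8000e-03  1.2380e-01]
contact_force [-0.4224 -0.8409 -0.1132]
opening 0.0402
grip_force 0.0
L 45 ends [0.7107 0.0704] [0.6926 0.0854] axis angle mod pi -0.812 c [0.7031 0.0767] px (np.float64(257.6), np.float64(17.1))
R 24 ends [0.487  0.0673] [0.4739 0.0496] axis angle mod pi 0.817 c [0.4818 0.0602] px (np.float64(248.8), np.float64(207.3))
[252  20]
[216 212]
[253 214]
[291 215]
```

View pics/dials.png

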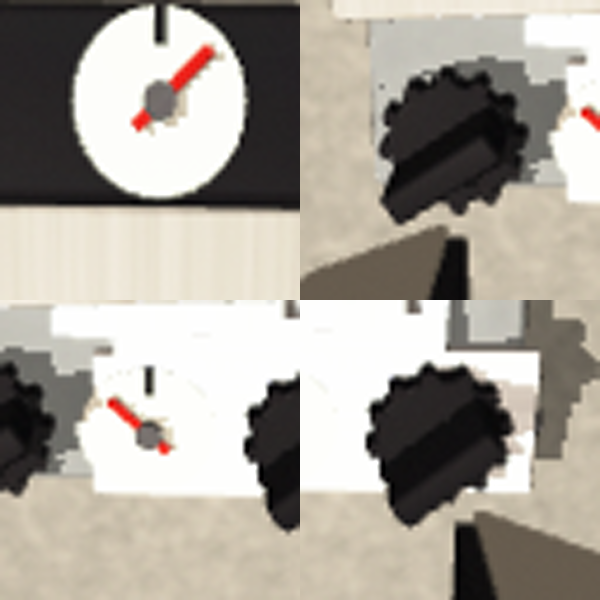

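Left dial: the needle sits clockwise at −0.81 rad, so the left screw goes about 2.03 rad clockwise. Right dial: counter-clockwise at +0.82, so the right screw goes about 2.04 rad counter-clockwise. Now the wing axes.

```bash
python3 -c "
from gauge import *
m=load('wr10')
f=lambda x,y,o,z:w(m,o[0]+x*.2133-.3,o[1]+y*.2133-.3,z)
for n,o,a,b,c in (('L',(184,180),(95,212),(190,147),(155,140)),('R',(259,183),(100,203),(198,143),(142,128))):
    A,B=f(*a,o,.060),f(*b,o,.060); d=B-A
    print(n,'top mid',((A+B)/2).round(4),'len',np.linalg.norm(d).round(4),'yaw',np.arctan2(d[1],d[0]).round(3),'disc',f(*c,o,.034).round(4))
t=Ro.from_euler('z',YAW).apply([0,-.098,0]); print('L->R',t)
S=Ro.from_euler('z',YAW).apply([-.13,.124,0]); print(S)
"
```

```text
L top mid [0.4675 0.1029 0.06  ] len 0.0327 yaw -0.825 disc [0.4691 0.1026 0.034 ]
R top mid [0.4774 0.006  0.06  ] len 0.0315 yaw -0.852 disc [0.4806 0.0057 0.034 ]
L->R [ 0.01148852 -0.09732427  0.        ]
[-0.14364012  0.10790512  0.        ]
```

Call:
{"api": "arm_command", "payload": {
  "moves": [
    [[-0.02,-0.015,0.02],[0,0,-0.145],0.04],
    [[-0.04,-0.03,0.04],[0,0,-0.29],0.04],
    [[-0.06,-0.042,0.06],[0,0,-0.44],0.04],
    [[-0.071,-0.052,0.08],[0,0,-0.59],0.04],
    [[-0.071,-0.052,0.1],[0,0,-0.735],0.04]
  ]
}}

```text
time: 34.4
tool_pos: [0.4661, 0.1036, 0.1705]
tool_rot: [-3.141, 0.0, 0.865]
contact_force: [0.4, 0.1, -0.2]
opening: 0.0398
grip_force: 0.0
```

Call:
{"api": "arm_command", "payload": {
  "moves": [
    [[0,0,0],[0,0,-0.145],0.04],
    [[0,0,0],[0,0,-0.29],0.04],
    [[0,0,0],[0,0,-0.44],0.04],
    [[0,0,0],[0,0,-0.59],0.04],
    [[0,0,0],[0,0,-0.735],0.04]
  ]
}}

```text
time: 34.9
tool_pos: [0.4678, 0.1026, 0.1709]
tool_rot: [-3.141, -0.0, 1.599]
contact_force: [-0.3, -0.6, 0.3]
opening: 0.0399
grip_force: 0.0
```

Call:
{"api": "arm_command", "payload": {
  "moves": [
    [[0,0,0],[0,0,-0.145],0.04],
    [[0,0,0],[0,0,-0.29],0.04],
    [[0,0,0],[0,0,-0.44],0.04],
    [[0,0,0],[0,0,-0.59],0.04],
    [[0,0,0.02],[0,0,-0.715],0.04]
  ]
}}

```text
time: 35.4
tool_pos: [0.4695, 0.1028, 0.1527]
tool_rot: [3.138, 0.003, 2.313]
contact_force: [-0.5, -0.3, -0.9]
opening: 0.0406
grip_force: 0.0
```

```bash
python3 -c "
from h import *
st(); rel([.468,.103,.040],[np.pi,0,2.31])"
```

```text
time 35.4
qpos [ 5.5800e-02  3.3670e-01  1.7570e+00  1.0000e-04  1.0427e+00 -6.8690e-01]
tool_pos [0.4695 0.1028 0.1527]
tool_rot [3.1375 0.0032 2.3134]
contact_force [-0.4873 -0.3234 -0.8947]
opening 0.0406
grip_force 0.0
d [ 0.0016 -0.0014  0.1127] r [0.004  0.0032 0.0034]
```

Call:
{"api": "arm_command", "payload": {
  "moves": [
    [[0.001,-0.001,0.04],[0,0,0],0.04],
    [[0.001,-0.001,0.08],[0,0,0],0.04],
    [[0.001,-0.001,0.1],[0,0,0],0.04],
    [[0.001,-0.001,0.11],[0,0,0],0.04],
    [[0.001,-0.001,0.112],[0,0,0],0.04]
  ]
}}

```text
time: 35.9
tool_pos: [0.4665, 0.1029, 0.0384]
tool_rot: [-3.141, -0.001, 2.308]
contact_force: [-0.1, 0.6, 0.1]
opening: 0.0401
grip_force: 0.0
```

Call:
{"api": "arm_command", "payload": {
  "moves": [
    [[0,0,0],[0,0,0],0.02],
    [[0,0,0],[0,0,0],0.005],
    [[0,0,0],[0,0,0],0.005],
    [[0,0,0],[0,0,0],0.005],
    [[0,0,0],[0,0,0],0.005]
  ],
  "squeeze": 30
}}

```text
time: 36.4
tool_pos: [0.469, 0.1043, 0.0398]
tool_rot: [3.137, 0.002, 2.308]
contact_force: [2.8, 5.7, 0.3]
opening: 0.0096
grip_force: 29.9
```

```bash
python3 -c "
from gauge import *
st(); print(robot.observe()['torque']); snap('top','top4'); snap('scene','sc4'); read('top4'); read('sc4'); read('top0')"
```

```text
time 36.4
qpos [ 0.0581  0.5066  1.8771  0.0022  0.7534 -0.6806]
tool_pos [0.469  0.1043 0.0398]
tool_rot [3.1371e+00 1.7000e-03 2.3079e+00]
contact_force [2.8317 5.6702 0.3495]
opening 0.0096
grip_force 29.9484
[ 1.01785821 -0.60275013  0.07406874]
L 4 ends [0.7107 0.0718] [0.6952 0.0861] axis angle mod pi -0.864 c [0.7045 0.0775] px (np.float64(236.0), np.float64(128.0))
R no needle [242. 206.] 0
L 6 ends [0.711  0.0691] [0.6948 0.0828] axis angle mod pi -0.82 c [0.7053 0.0739] px (np.float64(218.2), np.float64(248.0))
R no needle [285. 200.] 0
L 5 ends [0.7111 0.0723] [0.6951 0.086 ] axis angle mod pi -0.825 c [0.7057 0.0769] px (np.float64(236.2), np.float64(127.6))
R 4 ends [0.4798 0.0652] [0.4681 0.0508] axis angle mod pi 0.772 c [0.4759 0.0604] px (np.float64(239.8), np.float64(205.2))
```

Call:
{"api": "arm_command", "payload": {
  "moves": [
    [[0,0.0015,0],[0,0,0.14],0.005],
    [[0,0.0015,0],[0,0,0.28],0.005],
    [[0,0.0015,0],[0,0,0.42],0.005],
    [[0,0.0015,0],[0,0,0.56],0.005],
    [[0,0.0015,0],[0,0,0.7],0.005]
  ]
}}

```text
time: 37.0
tool_pos: [0.4685, 0.1042, 0.0398]
tool_rot: [3.141, 0.0, 1.603]
contact_force: [-2.5, -0.5, 6.0]
opening: 0.0096
grip_force: 30.0
```

```bash
python3 -c "
from gauge import *
st(); print(robot.observe()['torque']); snap('top','top5'); snap('scene','sc5'); read('top5'); read('sc5')"
```

```text
time 37.0
qpos [ 5.9200e-02  5.0770e-01  1.8749e+00 -5.0000e-04  7.5810e-01  2.7000e-02]
tool_pos [0.4685 0.1042 0.0398]
tool_rot [3.1407e+00 3.0000e-04 1.6034e+00]
contact_force [-2.5174 -0.5047  6.0097]
opening 0.0096
grip_force 29.9667
[-0.18146673  0.26536209  0.11203563]
L 4 ends [0.7138 0.0753] [0.6953 0.0832] axis angle mod pi -0.522 c [0.7067 0.0783] px (np.float64(235.8), np.float64(127.2))
R no needle [242. 206.] 0
L 8 ends [0.6937 0.0818] [0.7132 0.0722] axis angle mod pi -0.574 c [0.7047 0.0764] px (np.float64(219.0), np.float64(248.5))
R no needle [285. 200.] 0
```

Call:
{"api": "arm_command", "payload": {
  "moves": [
    [[0,0,0],[0,0,0.14],0.005],
    [[0,0,0],[0,0,0.28],0.005],
    [[0,0,0],[0,0,0.42],0.005],
    [[0,0,0],[0,0,0.56],0.005],
    [[0,0,0],[0,0,0.7],0.005]
  ]
}}

```text
time: 37.6
tool_pos: [0.468, 0.1044, 0.0397]
tool_rot: [-3.142, 0.0, 0.903]
contact_force: [-3.6, 0.3, 7.6]
opening: 0.0101
grip_force: 30.0
```

Call:
{"api": "arm_command", "payload": {
  "moves": [
    [[0,0,0],[0,0,0.14],0.005],
    [[0,0,0],[0,0,0.28],0.005],
    [[0,0,0],[0,0,0.42],0.005],
    [[0,0,0],[0,0,0.56],0.005],
    [[0,0,0],[0,0,0.62],0.005]
  ]
}}

```text
time: 38.1
tool_pos: [0.4678, 0.1047, 0.0398]
tool_rot: [-3.141, 0.0, 0.284]
contact_force: [-4.3, 1.9, 7.5]
opening: 0.0098
grip_force: 30.0
```

```bash
python3 -c "
from gauge import *
st(); print(robot.observe()['torque']); snap('top','top6'); snap('scene','sc6'); snap('wrist','wr11'); read('top6'); read('sc6');read('wr11')"
```

```text
time 38.1
qpos [5.9800e-02 5.0740e-01 1.8755e+00 8.0000e-04 7.5900e-01 1.3460e+00]
tool_pos [0.4678 0.1047 0.0398]
tool_rot [-3.141e+00  2.000e-04  2.840e-01]
contact_force [-4.2829  1.9053  7.5349]
opening 0.0098
grip_force 29.9974
[0.45217527 0.740645   0.12708523]
L 5 ends [0.7163 0.0843] [0.6953 0.0806] axis angle mod pi 0.057 c [0.7086 0.0829] px (np.float64(234.2), np.float64(126.6))
R no needle [242. 206.] 0
L 10 ends [0.6928 0.0773] [0.7148 0.0809] axis angle mod pi 0.047 c [0.7058 0.0794] px (np.float64(219.4), np.float64(249.5))
R no needle [285. 200.] 3
L no needle [ 515. -339.] 0
R 48 ends [0.4848 0.068 ] [0.4813 0.0642] axis angle mod pi 0.708 c [0.4831 0.0661] px (np.float64(330.2), np.float64(241.6))
```

Call:
{"api": "arm_command", "payload": {
  "moves": [
    [[0,0,0],[0,0,0],0.04],
    [[0,0,0],[0,0,0],0.04],
    [[0,0,-0.01],[0,0,0],0.04],
    [[0,0,-0.05],[0,0,0],0.04],
    [[0,0,-0.08],[0,0,0],0.04]
  ]
}}

```text
time: 38.75
tool_pos: [0.4686, 0.1042, 0.1208]
tool_rot: [3.141, -0.001, 0.289]
contact_force: [0.3, 0.5, -0.3]
opening: 0.0392
grip_force: 0.0
```

Call:
{"api": "arm_command", "payload": {
  "moves": [
    [[-0.004,0.02,0],[0,0,0.145],0.04],
    [[-0.008,0.04,0],[0,0,0.29],0.04],
    [[-0.012,0.06,0],[0,0,0.43],0.04],
    [[-0.016,0.08,0],[0,0,0.57],0.04],
    [[-0.017,0.097,0],[0,0,0.714],0.04]
  ]
}}

```text
time: 39.25
tool_pos: [0.4797, 0.0054, 0.1197]
tool_rot: [-3.141, -0.001, -0.432]
contact_force: [-0.3, 0.9, 0.3]
opening: 0.0402
grip_force: 0.0
```

Call:
{"api": "arm_command", "payload": {
  "moves": [
    [[0,0,0],[0,0,0.14],0.04],
    [[0,0,0],[0,0,0.28],0.04],
    [[0,0,0],[0,0,0.42],0.04],
    [[0,0,0],[0,0,0.42],0.04],
    [[0,0,0],[0,0,0.42],0.04]
  ]
}}

```text
time: 39.75
tool_pos: [0.4798, 0.0065, 0.1194]
tool_rot: [-3.141, -0.001, -0.842]
contact_force: [-0.2, 0.5, -0.2]
opening: 0.0398
grip_force: 0.0
```

```bash
python3 -c "
from gauge import *
st(); rel([.479,.0068,.040],[np.pi,0,-.85]); snap('top','top7'); read('top7')"
```

```text
time 39.75
qpos [-1.4650e-01  3.8180e-01  1.7975e+00  1.0000e-04  9.6140e-01  2.2659e+00]
tool_pos [0.4798 0.0065 0.1194]
tool_rot [-3.141e+00 -6.000e-04 -8.416e-01]
contact_force [-0.195   0.5121 -0.2478]
opening 0.0398
grip_force 0.0
d [-0.0009  0.0004  0.0794] r [-0.0006 -0.0006  0.0084]
L 5 ends [0.7163 0.0843] [0.6953 0.0806] axis angle mod pi 0.057 c [0.7086 0.0829] px (np.float64(234.2), np.float64(126.6))
R no needle [242. 206.] 3
```

Descend, grip the right wing, and turn 2.04 rad counter-clockwise (−tool z).

Call:
{"api": "arm_command", "payload": {
  "moves": [
    [[-0.001,0,0.03],[0,0,0],0.04],
    [[-0.001,0,0.06],[0,0,0],0.04],
    [[-0.001,0,0.078],[0,0,0],0.04],
    [[-0.001,0,0.079],[0,0,0],0.04],
    [[-0.001,0,0.079],[0,0,0],0.02]
  ]
}}

```text
time: 40.3
tool_pos: [0.4792, 0.0072, 0.0402]
tool_rot: [-3.142, 0.0, -0.844]
contact_force: [0.0, -0.5, -0.1]
opening: 0.0358
grip_force: 0.0
```

Call:
{"api": "arm_command", "payload": {
  "moves": [
    [[0,0,0],[0,0,0],0.005],
    [[0,0,0],[0,0,0],0.005],
    [[0,0,0],[0,0,0],0.005],
    [[0,0,0],[0,0,0],0.005],
    [[0,0,0],[0,0,0],0.005]
  ]
}}

```text
time: 40.8
tool_pos: [0.4799, 0.0072, 0.0407]
tool_rot: [-3.14, -0.002, -0.845]
contact_force: [0.4, 0.9, 5.2]
opening: 0.0096
grip_force: 29.7
```

```bash
python3 -c "
from gauge import *
st()"
```

```text
time 40.8
qpos [-1.4510e-01  5.0530e-01  1.8757e+00  2.0000e-04  7.5830e-01  2.2709e+00]
tool_pos [0.4799 0.0072 0.0407]
tool_rot [-3.140e+00 -1.700e-03 -8.453e-01]
contact_force [0.3944 0.9241 5.1977]
opening 0.0096
grip_force 29.7229
```

Call:
{"api": "arm_command", "payload": {
  "moves": [
    [[0,0,0],[0,0,-0.14],0.005],
    [[0,0,0],[0,0,-0.28],0.005],
    [[0,0,0],[0,0,-0.42],0.005],
    [[0,0,0],[0,0,-0.56],0.005],
    [[0,0,0],[0,0,-0.7],0.005]
  ]
}}

```text
time: 41.3
tool_pos: [0.4801, 0.0075, 0.0407]
tool_rot: [-3.141, -0.003, -0.14]
contact_force: [1.2, 3.0, 4.9]
opening: 0.0093
grip_force: 29.9
```

Call:
{"api": "arm_command", "payload": {
  "moves": [
    [[0,0,0],[0,0,-0.14],0.005],
    [[0,0,0],[0,0,-0.28],0.005],
    [[0,0,0],[0,0,-0.42],0.005],
    [[0,0,0],[0,0,-0.56],0.005],
    [[0,0,0],[0,0,-0.7],0.005]
  ]
}}

```text
time: 41.8
tool_pos: [0.48, 0.0078, 0.0407]
tool_rot: [3.141, -0.003, 0.56]
contact_force: [1.6, 4.6, 6.0]
opening: 0.0098
grip_force: 29.9
```

Call:
{"api": "arm_command", "payload": {
  "moves": [
    [[0,0,0],[0,0,-0.14],0.005],
    [[0,0,0],[0,0,-0.28],0.005],
    [[0,0,0],[0,0,-0.42],0.005],
    [[0,0,0],[0,0,-0.56],0.005],
    [[0,0,0],[0,0,-0.64],0.005]
  ]
}}

```text
time: 42.3
tool_pos: [0.4797, 0.008, 0.0407]
tool_rot: [3.14, -0.002, 1.199]
contact_force: [0.6, 5.6, 6.9]
opening: 0.0095
grip_force: 29.9
```

Call:
{"api": "arm_command", "payload": {
  "moves": [
    [[0,0,0],[0,0,0],0.005],
    [[0,0,0],[0,0,0],0.04],
    [[0,0,0],[0,0,0],0.04],
    [[0,0,-0.02],[0,0,0],0.04],
    [[0,0,-0.06],[0,0,0],0.04]
  ]
}}

```text
time: 42.8
tool_pos: [0.4767, 0.0073, 0.0981]
tool_rot: [-3.135, 0.002, 1.194]
contact_force: [1.0, -0.0, -0.0]
opening: 0.0367
grip_force: 0.0
```

```bash
python3 -c "
from h import *
st(); rel([.545,.06,.27],[np.pi,0,.117])"
```

```text
time 42.8
qpos [-1.4550e-01  4.1180e-01  1.8231e+00 -2.0000e-04  9.1380e-01  2.3110e-01]
tool_pos [0.4767 0.0073 0.0981]
tool_rot [-3.1347e+00  1.8000e-03  1.1942e+00]
contact_force [ 0.9889 -0.0164 -0.0346]
opening 0.0367
grip_force 0.0
d [ 0.0738  0.043  -0.1723] r [-0.0053  0.0053  1.0772]
```

Call:
{"api": "arm_command", "payload": {
  "moves": [
    [[0,0,-0.04],[0,0,0],0.04],
    [[0.02,0.01,-0.08],[0,0,0],0.04],
    [[0.04,0.02,-0.12],[0,0,0],0.04],
    [[0.06,0.035,-0.15],[0,0,0],0.04],
    [[0.074,0.043,-0.17],[0,0,0],0.04]
  ]
}}

```text
time: 43.3
tool_pos: [0.5476, 0.0608, 0.2724]
tool_rot: [3.138, -0.001, 1.195]
contact_force: [-0.1, 0.7, -0.2]
opening: 0.0398
grip_force: 0.0
```

Call:
{"api": "arm_command", "payload": {
  "moves": [
    [[0,0,0],[0,0,0.14],0.04],
    [[0,0,0],[0,0,0.28],0.04],
    [[0,0,0],[0,0,0.42],0.04],
    [[0,0,0],[0,0,0.56],0.04],
    [[0,0,0],[0,0,0.7],0.04]
  ]
}}

```text
time: 43.8
tool_pos: [0.5458, 0.06, 0.2694]
tool_rot: [-3.141, 0.001, 0.489]
contact_force: [-0.7, -0.0, 0.0]
opening: 0.0401
grip_force: 0.0
```

Call:
{"api": "arm_command", "payload": {
  "moves": [
    [[0,0,0],[0,0,0.14],0.04],
    [[0,0,0],[0,0,0.28],0.04],
    [[0,0,0],[0,0,0.377],0.04],
    [[0,0,0],[0,0,0.377],0.04],
    [[0,0,0],[0,0,0.377],0.04]
  ]
}}

```text
time: 44.3
tool_pos: [0.546, 0.0601, 0.2697]
tool_rot: [3.142, 0.001, 0.12]
contact_force: [-0.0, -0.3, -0.0]
opening: 0.04
grip_force: 0.0
```

```bash
cat >> gauge.py <<'E'
def marks(name,z=(.047,.045)):
    "black mark and dial centre: angle of needle against the mark"
    m=load(name); im=cv2.imread('pics/'+name+'_raw.png').astype(int); mx=im.max(2); red=(im[...,2]>im[...,1]+50)&(im[...,1]<130)
    for n,g,zz in(('L',(.7045,.0795),z[0]),('R',(.4795,.058),z[1])):
        u=px(m,[*g,zz]); vv,uu=np.nonzero(mx<90); P=np.array([w(m,a,b,zz)[:2] for a,b in zip(uu,vv) if np.hypot(a-u[0],b-u[1])<25])
        d=P-np.array(g); d=d@Ro.from_euler('z',YAW).as_matrix()[:2,:2]
        k=(abs(d[:,1])<.006)&(d[:,0]>.007)&(d[:,0]<.0195); q=(np.hypot(*d.T)<.0065)
        gray=P[q].mean(0) if q.any() else None
        print(n,'mark',P[k].mean(0).round(4) if k.any() else None,k.sum(),'dial px',u.round(1))
E
python3 -c "
from gauge import *
st(); snap('wrist','wr12'); read('wr12',guess=((.700,.083),(.479,.058))); marks('wr12'); read('wr10');marks('wr10')
m=load('wr12'); im=cv2.imread('pics/wr12_raw.png'); T=[]
for g in ((.7045,.0795,.046),(.4795,.058,.045)):
    u=px(m,g).round().astype(int); u=np.clip(u,[22,22],[489,361]); T.append(cv2.resize(im[u[1]-22:u[1]+22,u[0]-22:u[0]+22],(390,390),interpolation=cv2.INTER_CUBIC))
cv2.imwrite('pics/dials2.png',np.hstack(T))
"
```

```text
time 44.3
qpos [-2.9900e-02  3.5850e-01  1.3799e+00 -1.0000e-04  1.4037e+00  1.4209e+00]
tool_pos [0.546  0.0601 0.2697]
tool_rot [3.1416e+00 5.0000e-04 1.2010e-01]
contact_force [-0.0377 -0.3201 -0.0204]
opening 0.04
grip_force 0.0
L 46 ends [0.7145 0.0819] [0.6913 0.0798] axis angle mod pi -0.031 c [0.7053 0.0811] px (np.float64(252.8), np.float64(15.6))
R 29 ends [0.4939 0.0575] [0.4718 0.0539] axis angle mod pi 0.046 c [0.4855 0.0561] px (np.float64(252.0), np.float64(206.1))
L mark [0.7176 0.081 ] 14 dial px [254.1  16.7]
R mark [0.4966 0.0574] 3 dial px [250.  210.2]
L 45 ends [0.7107 0.0704] [0.6926 0.0854] axis angle mod pi -0.812 c [0.7031 0.0767] px (np.float64(257.6), np.float64(17.1))
R 24 ends [0.487  0.0673] [0.4739 0.0496] axis angle mod pi 0.817 c [0.4818 0.0602] px (np.float64(248.8), np.float64(207.3))
L mark [0.7166 0.0817] 30 dial px [255.2  15.3]
R mark [0.4938 0.0575] 5 dial px [250.3 209.2]
```

Both needles are within about 0.03 rad of their marks, which is about 0.004 rad of tilt, so the deck is level. Now the parcel.

Call:
{"api": "arm_command", "payload": {
  "moves": [
    [[-0.008,0.047,0],[0,0,0],0.04],
    [[-0.016,0.094,0],[0,0,0],0.06],
    [[-0.024,0.141,0],[0,0,0],0.09],
    [[-0.032,0.188,0],[0,0,0],0.09],
    [[-0.039,0.235,0],[0,0,0],0.09]
  ]
}}

```text
time: 44.85
tool_pos: [0.5345, -0.1795, 0.2701]
tool_rot: [3.142, -0.0, 0.12]
contact_force: [0.8, -0.5, 0.1]
opening: 0.0676
grip_force: 0.0
```

Call:
{"api": "arm_command", "payload": {
  "moves": [
    [[-0.008,0.047,0],[0,0,0],0.09],
    [[-0.016,0.094,0],[0,0,0],0.09],
    [[-0.02,0.12,0],[0,0,0],0.09],
    [[-0.02,0.12,0],[0,0,0],0.09],
    [[-0.02,0.12,0],[0,0,0],0.09]
  ]
}}

```text
time: 45.35
tool_pos: [0.5289, -0.2994, 0.2695]
tool_rot: [-3.141, 0.0, 0.118]
contact_force: [-0.0, 1.7, -0.6]
opening: 0.09
grip_force: 0.0
```

```bash
python3 -c "
from h import *
st(); snap('wrist','wr13',(100,0,500,300),1.95); snap('top','top8')
m=load('wr13'); im=cv2.imread('pics/wr13_raw.png'); h=cv2.cvtColor(im,cv2.COLOR_BGR2HSV)
print('px guess',px(m,[.624,-.311,.045]))
msk=((h[...,0]>8)&(h[...,0]<25)&(h[...,1]>110)&(h[...,2]>190)).astype(np.uint8)*255
msk[240:]=0; msk=cv2.morphologyEx(msk,cv2.MORPH_OPEN,np.ones((3,3)))
n,l,s,c=cv2.connectedComponentsWithStats(msk); print(s[1:][s[1:,4]>60],c[1:][s[1:,4]>60])
pts=np.argwhere(msk>0)[:,::-1]; P=np.array([w(m,a,b,.045)[:2] for a,b in pts],np.float32); print(cv2.minAreaRect(P*1000))
m=load('top8'); im=cv2.imread('pics/top8_raw.png'); h=cv2.cvtColor(im,cv2.COLOR_BGR2HSV)
"
```

```text
time 45.35
qpos [-6.4140e-01  4.7300e-01  1.2027e+00  6.0000e-04  1.4669e+00  8.1180e-01]
tool_pos [ 0.5289 -0.2994  0.2695]
tool_rot [-3.1405e+00  3.0000e-04  1.1750e-01]
contact_force [-0.0365  1.7402 -0.6345]
opening 0.09
grip_force 0.0
px guess [274.18783811  81.73484694]
[[ 272   29   43   82 1457]
 [ 240   45   45   80 1400]] [[293.43102265  69.27247769]
 [262.055       83.96      ]]
((628.0687866210938, -315.05914306640625), (88.99158477783203, 59.61479187011719), 30.45591926574707)
```

View pics/wr13.png

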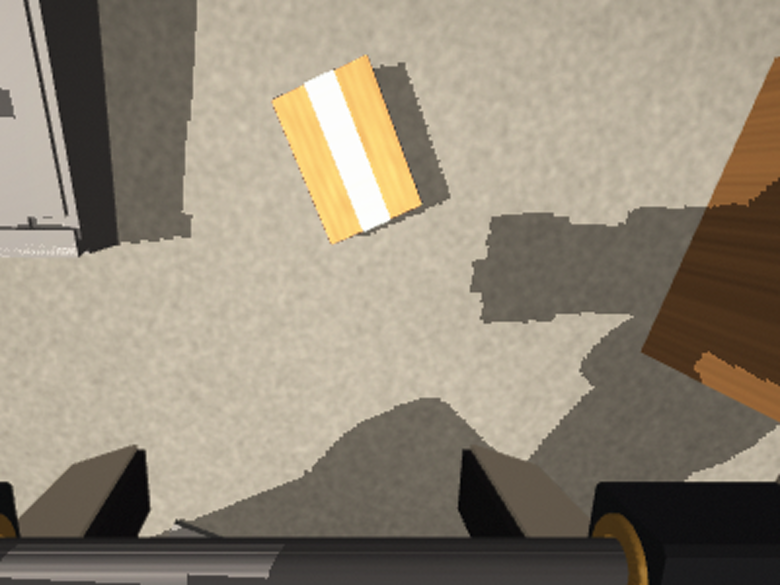

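The parcel measures 89 × 60 mm at (0.628, −0.315) with its long axis at 0.53 rad. A quick clearance check against the big box, then the goal for the deck.

```bash
python3 -c "
from gauge import *
m=load('wr13')
for z in (0,.1): print(w(m,428.7,179.5,z).round(3),w(m,500,31,z).round(3))
rel([.628,-.315,.11],[np.pi,0,.532])
# deck corners, tilt now level: find in wr12
m=load('wr10'); t=load('top8'); im=cv2.imread('pics/top8_raw.png').max(2)
im=cv2.imread('pics/wr12_raw.png'); m=load('wr12'); b=im.astype(int)
for X in ((.515,.10),(.60,.07)):
    print(X,b[tuple(px(m,[*X,.066]).round().astype(int)[::-1])])
g=im.max(2)
# scan along scale x and y lines through approximate deck centre
c=np.array([.606,.0745]); X=np.array([np.cos(YAW),np.sin(YAW)]);Y=np.array([-X[1],X[0]])
for n,D in(('x',X),('y',Y)):
  for o in (-.03,.03):
    O=Y if n=='x' else X
    r=[]
    for s in np.arange(-.1,.1,.001):
        u=px(m,[*(c+o*O+s*D),.066]).round().astype(int)
        r.append((s,g[u[1],u[0]] if 0<=u[1]<384 and 0<=u[0]<512 else -1))
    r=np.array(r); k=np.nonzero(abs(np.diff(r[:,1]))>25)[0]; print(n,o,[(round(r[i,0],3),int(r[i,1]),int(r[i+1,1])) for i in k])
"
```

```text
[ 0.522 -0.549  0.   ] [ 0.717 -0.583  0.   ]
[ 0.542 -0.489  0.1  ] [ 0.692 -0.514  0.1  ]
d [0.0959 0.0286 0.16  ] r [-4.000e-04 -4.000e-04 -4.127e-01]
(0.515, 0.1) [187 196 198]
(0.6, 0.07) [226 238 243]
x -0.03 [(np.float64(0.069), 220, 128), (np.float64(0.07), 128, 34)]
x 0.03 [(np.float64(-0.098), 118, 195), (np.float64(-0.081), 196, 165), (np.float64(-0.079), 165, 231), (np.float64(0.069), 242, 198), (np.float64(0.07), 198, 41)]
y -0.03 [(np.float64(-0.1), 44, 92), (np.float64(-0.098), 96, 166), (np.float64(-0.097), 166, 196), (np.float64(-0.089), 199, 122), (np.float64(-0.077), 99, 210), (np.float64(-0.076), 210, 242), (np.float64(0.067), 242, 206)]
y 0.03 [(np.float64(-0.098), 115, 182), (np.float64(-0.087), 188, 116), (np.float64(-0.078), 104, 158), (np.float64(-0.077), 158, 234)]
```

Call:
{"api": "arm_command", "payload": {
  "moves": [
    [[0.03,0.01,0.03],[0,0,-0.14],0.09],
    [[0.06,0.02,0.06],[0,0,-0.28],0.09],
    [[0.096,0.029,0.1],[0,0,-0.413],0.09],
    [[0.096,0.029,0.14],[0,0,-0.413],0.09],
    [[0.096,0.029,0.16],[0,0,-0.413],0.09]
  ]
}}

```text
time: 45.95
tool_pos: [0.6277, -0.3135, 0.1049]
tool_rot: [-3.136, 0.003, 0.534]
contact_force: [-0.7, -0.2, -0.1]
opening: 0.0899
grip_force: 0.0
```

Call:
{"api": "arm_command", "payload": {
  "moves": [
    [[0,0,0],[0,0,0],0.09],
    [[0,0,0],[0,0,0],0.09],
    [[0,0,0],[0,0,0],0.09],
    [[0,0,0],[0,0,0],0.09],
    [[0,0,0],[0,0,0],0.09]
  ]
}}

```text
time: 46.45
tool_pos: [0.6285, -0.317, 0.1118]
tool_rot: [3.139, -0.001, 0.531]
contact_force: [-0.5, 0.0, -0.4]
opening: 0.09
grip_force: 0.0
```

```bash
python3 -c "
from h import *
st(); rel([.628,-.315,.012],[np.pi,0,.532])
snap('wrist','wr14')
m=load('wr14'); h=cv2.cvtColor(cv2.imread('pics/wr14_raw.png'),cv2.COLOR_BGR2HSV)
msk=((h[...,0]>8)&(h[...,0]<25)&(h[...,1]>110)&(h[...,2]>150)).astype(np.uint8)*255; msk[245:]=0; msk[:,:140]=0;msk[:,370:]=0
msk=cv2.morphologyEx(msk,cv2.MORPH_OPEN,np.ones((3,3))); pts=np.argwhere(msk>0)[:,::-1]; P=np.array([w(m,a,b,.045)[:2] for a,b in pts],np.float32); print(cv2.minAreaRect(P*1000))"
```

```text
time 46.45
qpos [-5.7610e-01  7.6530e-01  1.1099e+00  3.0000e-04  1.2635e+00  4.6400e-01]
tool_pos [ 0.6285 -0.317   0.1118]
tool_rot [ 3.1392e+00 -1.5000e-03  5.3060e-01]
contact_force [-0.4625  0.0041 -0.4493]
opening 0.09
grip_force 0.0
d [ 0.0005 -0.0023  0.0997] r [ 0.0024 -0.0015 -0.0014]
((632.15283203125, -312.76483154296875), (79.98751068115234, 59.56904602050781), 30.389846801757812)
```

Call:
{"api": "arm_command", "payload": {
  "moves": [
    [[0,-0.002,0.03],[0,0,0],0.09],
    [[0,-0.002,0.06],[0,0,0],0.09],
    [[0,-0.002,0.085],[0,0,0],0.09],
    [[0,-0.002,0.098],[0,0,0],0.09],
    [[0,-0.002,0.098],[0,0,0],0.09]
  ]
}}

```text
time: 47.0
tool_pos: [0.626, -0.3145, 0.0102]
tool_rot: [-3.139, 0.001, 0.53]
contact_force: [-0.3, -1.1, 0.0]
opening: 0.0897
grip_force: 0.0
```

Call:
{"api": "arm_command", "payload": {
  "moves": [
    [[0,0,0],[0,0,0],0.04],
    [[0,0,0],[0,0,0],0.04],
    [[0,0,0],[0,0,0],0.04],
    [[0,0,0],[0,0,0],0.04],
    [[0,0,0],[0,0,0],0.04]
  ],
  "squeeze": 35
}}

```text
time: 47.5
tool_pos: [0.6274, -0.3152, 0.0129]
tool_rot: [3.14, -0.001, 0.531]
contact_force: [0.2, 0.3, 3.3]
opening: 0.0595
grip_force: 35.0
```

Call:
{"api": "arm_command", "payload": {
  "moves": [
    [[0,0,-0.04],[0,0,0],0.04],
    [[0,0,-0.08],[0,0,0],0.04],
    [[0,0,-0.12],[0,0,0],0.04],
    [[0,0,-0.16],[0,0,0],0.04],
    [[0,0,-0.18],[0,0,0],0.04]
  ]
}}

```text
time: 48.0
tool_pos: [0.6278, -0.3155, 0.1962]
tool_rot: [3.137, -0.003, 0.531]
contact_force: [0.2, -0.4, -1.8]
opening: 0.06
grip_force: 35.0
```

```bash
python3 -c "
from h import *
st(); rel([.602,.069,.19],[np.pi,0,.1175])"
```

```text
time 48.0
qpos [-5.7470e-01  7.0090e-01  1.0003e+00  2.0000e-04  1.4350e+00  4.6540e-01]
tool_pos [ 0.6278 -0.3155  0.1962]
tool_rot [ 3.1368e+00 -2.6000e-03  5.3070e-01]
contact_force [ 0.2387 -0.372  -1.8467]
opening 0.06
grip_force 34.9987
d [ 0.1723 -0.3447  0.0051] r [ 0.0041 -0.0036  0.4132]
```

Call:
{"api": "arm_command", "payload": {
  "moves": [
    [[0.017,-0.034,0],[0,0,0],0.04],
    [[0.034,-0.068,0],[0,0,0],0.04],
    [[0.051,-0.103,0],[0,0,0],0.04],
    [[0.069,-0.137,0],[0,0,0],0.04],
    [[0.086,-0.172,0],[0,0,0],0.04]
  ]
}}

```text
time: 48.5
tool_pos: [0.6135, -0.1216, 0.1916]
tool_rot: [-3.141, 0.0, 0.53]
contact_force: [0.5, 0.7, -1.8]
opening: 0.0597
grip_force: 35.0
```

Call:
{"api": "arm_command", "payload": {
  "moves": [
    [[0.017,-0.034,0],[0,0,0.1],0.04],
    [[0.034,-0.068,0],[0,0,0.2],0.04],
    [[0.051,-0.103,0],[0,0,0.3],0.04],
    [[0.069,-0.137,0],[0,0,0.413],0.04],
    [[0.086,-0.172,0],[0,0,0.413],0.04]
  ]
}}

```text
time: 49.0
tool_pos: [0.6007, 0.0702, 0.1917]
tool_rot: [-3.141, 0.001, 0.114]
contact_force: [-0.1, -0.4, -1.9]
opening: 0.0599
grip_force: 35.0
```

Call:
{"api": "arm_command", "payload": {
  "moves": [
    [[0,0,0.02],[0,0,0],0.04],
    [[0,0,0.05],[0,0,0],0.04],
    [[0,0,0.08],[0,0,0],0.04],
    [[0,0,0.09],[0,0,0],0.04],
    [[0,0,0.09],[0,0,0],0.04]
  ]
}}

```text
time: 49.5
tool_pos: [0.6002, 0.0687, 0.1004]
tool_rot: [-3.141, 0.004, 0.118]
contact_force: [0.3, -0.1, -2.9]
opening: 0.06
grip_force: 35.0
```

```bash
python3 -c "
from h import *
st(); rel([.602,.069,.080],[np.pi,0,.1175])"
```

```text
time 49.5
qpos [-1.2900e-02  6.0530e-01  1.4587e+00  1.0000e-04  1.0813e+00  1.4404e+00]
tool_pos [0.6002 0.0687 0.1004]
tool_rot [-3.1411  0.0036  0.1175]
contact_force [ 0.3056 -0.0526 -2.9128]
opening 0.06
grip_force 34.9989
d [ 0.0019 -0.0001  0.0204] r [-0.0005  0.0036  0.    ]
```

Call:
{"api": "arm_command", "payload": {
  "moves": [
    [[0.002,0,0.008],[0,0,0],0.04],
    [[0.002,0,0.014],[0,0,0],0.04],
    [[0.002,0,0.018],[0,0,0],0.04],
    [[0.002,0,0.02],[0,0,0],0.04],
    [[0.002,0,0.021],[0,0,0],0.04]
  ]
}}

```text
time: 50.0
tool_pos: [0.6033, 0.0689, 0.0811]
tool_rot: [3.142, -0.001, 0.118]
contact_force: [0.0, 0.5, -2.9]
opening: 0.0597
grip_force: 35.0
```

Call:
{"api": "arm_command", "payload": {
  "moves": [
    [[0,0,0.001],[0,0,0],0.04],
    [[0,0,0.001],[0,0,0],0.04],
    [[0,0,0.001],[0,0,0],0.04],
    [[0,0,0.001],[0,0,0],0.04],
    [[0,0,0.001],[0,0,0],0.04]
  ]
}}

```text
time: 50.5
tool_pos: [0.6033, 0.069, 0.0801]
tool_rot: [3.142, -0.0, 0.118]
contact_force: [0.6, 0.1, -3.1]
opening: 0.0598
grip_force: 35.0
```

Call:
{"api": "arm_command", "payload": {
  "moves": [
    [[0,0,0.001],[0,0,0],0.04],
    [[0,0,0.0015],[0,0,0],0.04],
    [[0,0,0.002],[0,0,0],0.04],
    [[0,0,0.002],[0,0,0],0.04],
    [[0,0,0.002],[0,0,0],0.04]
  ]
}}

```text
time: 51.0
tool_pos: [0.6035, 0.069, 0.0788]
tool_rot: [3.142, -0.001, 0.118]
contact_force: [-2.4, -0.0, 6.3]
opening: 0.06
grip_force: 35.0
```

Call:
{"api": "arm_command", "payload": {
  "moves": [
    [[0,0,0],[0,0,0],0.065],
    [[0,0,0],[0,0,0],0.08],
    [[0,0,0],[0,0,0],0.08],
    [[0,0,0],[0,0,0],0.08],
    [[0,0,-0.02],[0,0,0],0.08]
  ]
}}

```text
time: 51.5
tool_pos: [0.6014, 0.069, 0.0955]
tool_rot: [-3.141, 0.005, 0.118]
contact_force: [1.2, 0.6, -0.1]
opening: 0.0798
grip_force: 0.0
```

Call:
{"api": "arm_command", "payload": {
  "moves": [
    [[0,0,-0.04],[0,0,0],0.08],
    [[0,0,-0.08],[0,0,0],0.08],
    [[0,0,-0.12],[0,0,0],0.08],
    [[-0.02,0,-0.16],[0,0,0],0.08],
    [[-0.055,0.01,-0.175],[0,0,0],0.08]
  ]
}}

```text
time: 52.0
tool_pos: [0.5516, 0.0531, 0.2767]
tool_rot: [3.141, -0.008, 0.119]
contact_force: [-0.0, -0.0, -0.1]
opening: 0.0798
grip_force: 0.0
```

Call:
{"api": "arm_command", "payload": {
  "moves": [
    [[0,0,0],[0,0,0],0.08],
    [[0,0,0],[0,0,0],0.08],
    [[0,0,0],[0,0,0],0.08],
    [[0,0,0],[0,0,0],0.08],
    [[0,0,0],[0,0,0],0.08]
  ]
}}

```text
time: 52.5
tool_pos: [0.55, 0.0528, 0.2718]
tool_rot: [-3.141, 0.002, 0.118]
contact_force: [-0.1, 0.1, 0.4]
opening: 0.0799
grip_force: 0.0
```

```bash
python3 -c "
from gauge import *
st(); snap('wrist','wr15'); snap('top','top9'); snap('scene','sc9'); read('wr15',guess=((.7045,.0795),(.4795,.058))); marks('wr15'); read('sc9'); read('top9',guess=((.7045,.0795),(.4795,.058)))
m=load('wr15'); h=cv2.cvtColor(cv2.imread('pics/wr15_raw.png'),cv2.COLOR_BGR2HSV)
msk=((h[...,0]>8)&(h[...,0]<25)&(h[...,1]>110)&(h[...,2]>150)).astype(np.uint8)*255
u=px(m,[.602,.069,.111]).round().astype(int); a=np.zeros_like(msk); a[max(0,u[1]-80):u[1]+80,max(0,u[0]-70):u[0]+70]=1; msk*=a
msk=cv2.morphologyEx(msk,cv2.MORPH_OPEN,np.ones((3,3))); pts=np.argwhere(msk>0)[:,::-1]; P=np.array([w(m,q,b,.111)[:2] for q,b in pts],np.float32); print(u,cv2.minAreaRect(P*1000))"
```

```text
time 52.5
qpos [-4.3100e-02  3.6420e-01  1.3656e+00  1.0000e-04  1.4134e+00  1.4097e+00]
tool_pos [0.55   0.0528 0.2718]
tool_rot [-3.1412e+00  1.6000e-03  1.1790e-01]
contact_force [-0.0638  0.0708  0.3782]
opening 0.0799
grip_force 0.0
L 49 ends [0.715  0.0825] [0.6906 0.0799] axis angle mod pi -0.012 c [0.7048 0.0814] px (np.float64(245.1), np.float64(19.6))
R 22 ends [0.4934 0.0567] [0.4723 0.0544] axis angle mod pi -0.008 c [0.4851 0.0558] px (np.float64(246.5), np.float64(207.9))
L mark [0.7185 0.0803] 21 dial px [246.8  20.1]
R mark [0.4957 0.0573] 4 dial px [244.4 211.7]
L 9 ends [0.6928 0.0771] [0.7148 0.0807] axis angle mod pi 0.046 c [0.7058 0.0792] px (np.float64(219.3), np.float64(249.4))
R 6 ends [0.4793 0.0645] [0.4989 0.0679] axis angle mod pi 0.052 c [0.4921 0.0668] px (np.float64(282.8), np.float64(205.7))
L no needle [235. 128.] 0
R 4 ends [0.4884 0.0571] [0.4796 0.0569] axis angle mod pi -0.091 c [0.484 0.057] px (np.float64(241.0), np.float64(202.5))
[244 121] ((604.806884765625, 67.84321594238281), (88.67182922363281, 59.49159240722656), 6.826183795928955)
```

The needles read within about 0.01 rad, and the parcel lies flat about 3 mm from the deck centre with the tool clear. Handing in.

```bash
python3 -c "
from cell import robot
print(robot.hand_in())"
```

```text
the job is handed in; nothing more can be done
None
```

The job is handed in at about 53 s of the 210 s limit: the three check weights are in the well, the cover is shut under its catch, both needles are on their marks (within about 0.03 rad), and the parcel lies flat about 3 mm from the deck's centre.

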